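# Ready the grain mill: catch bin home, selector lever in the marked notch

## Robot

A 6-joint arm with a two-finger parallel gripper is mounted at the origin on the work surface. World frame = base frame: x ahead of the robot, y to its left, z up, the work surface at z = 0. Lengths are in m, angles in rad, forces in N, time in s.
With the tool pointing down it reaches from about 0.35 to 0.775 m from the base axis. Payload 5.5 kg.
Tool frame: the origin (TCP) lies at the very end of the fingers, on their centre line; the grasp point (between the pads) lies 19 mm behind it; x points along the fingers, y is the direction in which the jaws open and shut, and the axes are right-handed (so a half turn about x gives the same grasp; the last joint's range is limited). The gripper opens to 85 mm and grips with 20 to 120 N. Pads are 22 mm wide; open, the fingers measure 114 mm over their backs; the gripper's body (76 mm by 85 mm) begins 54 mm behind the grasp point. The pads swing forward as they close: fully open they stand 13 mm farther back than shut.
Start: joints at [-1.324, 0.313, 0.046, 1.304, 0, 1.431], TCP at [0.217, -0.533, 0.231] pointing down, gripper open.
Joint ranges: [-2.76, 2.76], [-0.86, 1.69], [-1.03, 1.26], [-2.2, 2.34], [-1.47, 1.5], [-3.14, 3.14]. Speed limits (rad/s): [2.57, 2.57, 3.14, 3.14, 3.14, 3.14].

## Interface

Orientations are given as a unit quaternion [w, x, y, z].
In Python, from workcell import env gives the robot as it stands.
- The arm moves only by the tool drive_tool, never from a script. Its argument "plan" is a list that holds one entry, the list of rows, each a list of 7 numbers: the shift along the tool's x, y, z in cm, then the turn, a rotation vector about the tool's x, y, z in degrees, then the opening, from 0 (shut) to 1 (fully open). In form: [[[tx, ty, tz, wx, wy, wz, fingers], ...]]. A call has exactly 5 rows; each row shifts and turns the commanded pose from where the row before left it, along the tool's axes as they then stand; what a row does not reach is not made up. A row lasts 1/12 s, in which the tool goes at most 41.7 mm and 7.16 degrees, less where a joint would pass 70% of its speed; a pose out of reach is approached as far as the arm can. A call with a gripper value outside its range is refused whole. The fingers move at their own pace and stop on an object; "squeeze" is the grip in N (left out, the last holds). Time passes only in rows, so rows that do not move let the fingers close, or fill a call up. It gives the time, the measured TCP pose, the force and the opening at its end, in the units of the state.
- env.get_state(): the state, without advancing time (a new reading comes with each control period).
- env.read_camera(name): name is "scene" or "top" or "wrist"; returns the picture (400x640x3 uint8, red, green, blue); there is no depth.
- env.camera_model(name): a dict with "camera_matrix" (3x3 intrinsics, pixels), "camera_from_world" (4x4, takes a point from world to camera coordinates); the wrist camera has in their place "T_tool_cam" (4x4, takes a point from camera to tool coordinates, whose origin is the TCP and whose axes are the tool frame's). Camera axes: x right, y down, z forward; pixel columns grow to the right and rows downward; lengths in m; the calibration is good to about 2 mm. The wrist camera is an equidistant fisheye: a pixel r from the principal point sees the ray r / f radians off the axis. A picture is of the moment at which its call begins: read the wrist's pose just before it. camera_model takes no time and is no camera call.
- env.hand_in(): hands the job in, once; it reports no verdict.
The state is a dict: "clock": time; "joint_pos": joint angles; "qvel": joint speeds; "tau": joint torques, N m; "tcp_pos": TCP position; "orientation": TCP orientation; "wrist_force": force on the tool from outside, world axes, zero at the start; "ft_torque": the same for the moment, N m; "finger_gap": finger opening in m.
Only numpy, scipy, OpenCV 4.12 (cv2) and the standard library are available. Lean on these libraries where they do the work, as an engineer would, in place of code of your own. Each camera call takes 0.05 s, during which the arm holds its last target.

## Task

Get the grain mill ready to run. First slide the empty clear catch bin, wooden tab to the front, into the bay under the mill's head, between the guide rails, until the side catches snap behind its rear rib and it sits fully home. Then lift the selector lever out of its parking notch, swing it across and let it drop fully into the notch marked with the raised triangle, without disturbing the bowl, the saucepan lid, the wooden spoon or the canister.

Things in the scene. Friction and masses are not known exactly. Their poses are not given: they have to be found in the camera images.
- mill: White bench grain mill fixed to the counter, 360 mm wide (y), 265 mm high without its clear hopper. Origin on the counter; its front faces its own -x. Back column: front face at x=-13 mm. On the right half (y -195 to -10) a white plinth 60 mm high reaches forward to x=-183 mm and carries steel comb and lever; on the left half is the bin bay. Its head overhangs both.
- bay (a point): Where the bin's origin lies when the bin is fully home: on the counter, axes as the mill's, in the mill frame (-65, 85, 0) mm. A sprung ball 20 mm up in each guide rail (mill x=-36 mm) sticks out 4 mm; the bin's rear rib pushes both aside (about 6 N in all) and they snap in behind it as the bin's back comes within 2 mm of the column.
- head_edge (a point): Middle of the lower front edge of the mill's head, 190 mm up, in the mill frame (-82, -15, 190) mm. The head reaches from here 155 mm back, 75 mm up and 180 mm to either side. The lever handle stands only 20 to 32 mm in front of this edge, so the tool must come to it tilted, its back end leaning out to the front (about 40 degrees).
- mouth (a point): Middle of the mouth of the bay, on the counter, in the mill frame (-115, 85, 0) mm. Two aluminium guide rails, 30 mm high, flare from about 125 mm apart here to 102 mm apart at mill x=-85 mm, then run straight back to x=-15 mm.
- bin: Clear acrylic open catch bin, loose, on the counter, about 0.3 kg. Origin: centre of its underside. 100 mm long (x), 88 wide, 70 high, walls 4 mm; rear rib (x 36 to 50 mm) 98 mm wide over both sides. In front an upright wooden tab 14 mm thick (y), x -50 to -92 mm, z 12 to 92 mm: grip it across y from above. Its +x end goes into the bay first.
- selector (a joint): Swing of the lever about the vertical through its pivot, which is at (30, -90, 95) mm in the mill frame, rad. 0 = parking notch, at the mill's right (-y) end; grows towards the mill's +y. Notches at 0, 0.279, 0.559 and 0.838, play 0.03. At value s the lever points from the pivot along (-cos(s-0.419), sin(s-0.419)) in the mill frame.
- lift (a joint): Lift of the lever about the level axis through the same pivot, rad; 0 = down in a notch, 0.2 = upper stop. Weight and a spring press it down (about 4 N at the grip). A 12 mm thick key under the arm, 140 mm from the pivot, sits in the 20 mm wide notches; it clears the teeth of the comb above 0.12 and rests on a tooth at about 0.11.
- lever_grip (a point): Middle of the lever's dark wooden handle, where to grip. Lever down: 144 mm out from the pivot, 37 mm above it, 132 mm above the counter. The handle is a plain round post, 22 mm thick, standing upright on the lever's arm, its top 164 mm above the counter (lever down). Being round it can be gripped across from any heading; the tool has to be tilted because of the head.
- lever_nose (a point): Point on the lever's line 185 mm from the pivot and 30 mm below the arm: with the lever down in a notch it lies over the mark of that notch.
- arrow: The mark of the wanted notch: raised dark steel triangle, about 30 mm long and 5 mm high, on top of the plinth (60 mm up) just in front of that notch, 185 mm from the pivot, pointing to the mill's +x. Origin at its centre underneath. It can stand at the second, third or fourth notch.
- stud_a: Raised dark steel round stud, 16 mm wide, 5 mm high, in front of one unwanted notch. Origin at its centre underneath.
- stud_b: Raised dark steel round stud, the same, in front of the other unwanted notch.
- bowl: Blue melamine bowl, bystander, 150 mm across, 60 mm high, standing to the left of the mill. Origin: centre of its underside.
- pan_lid: Aluminium saucepan lid lying flat, bystander, 170 mm across, 46 mm high with its knob, to the right of the mill. Origin: centre of its underside.
- spoon: Wooden spoon lying flat, bystander, 240 mm long along its x, to the left. Origin under its middle.
- canister: Clear acrylic storage canister with a clipped-shut hinged lid, bystander, 106 mm across, 142 mm high, to the right of the mill. Origin: centre of its underside.
Things that resemble listed ones, but are neither listed nor needed, are in the scene too. Leave any purple or yellow look-alike of the bin alone.

How it is judged:
On the way, in this order (a step that is already met when the one before it is completed fails the run):
1. the catch bin is fully home in its bay, held by the catches (x of bin in the frame of bay above -0.004 m and y of bin in the frame of bay between -0.006 and 0.006 m and height (world z) of bin between -0.004 and 0.004 m and angle between bin's own z axis and vertical below 0.05 rad and angle between the x axis of bin and the x axis of mill, either way round below 0.06 rad), for 0.2 s.
2. the lever is down in the notch marked with the triangle (horizontal distance between lever_nose and arrow below 0.012 m and value of joint lift below 0.03 rad), for 0.2 s.
At the end, for the whole second after the job is handed in: The bin stands flat on the counter at rest, fully home (within 4 mm of the home point lengthwise, 6 mm sideways, square to within 0.06 rad), and the lever is at rest down in the notch marked with the triangle (nose point within 12 mm of the triangle's centre seen from above, lift below 0.03 rad) (all of step 1 and all of step 2 and linear speed of bin below 0.02 m/s and velocity of joint selector between -0.05 and 0.05 rad/s); the robot touches nothing.
It fails at once if the bowl is disturbed (moved more than 30 mm) (distance of bowl from where it was at the start of the episode above 0.03 m).
It fails at once if the saucepan lid is disturbed (moved more than 30 mm) (distance of pan_lid from where it was at the start of the episode above 0.03 m).
It fails at once if the wooden spoon is disturbed (moved more than 30 mm) (distance of spoon from where it was at the start of the episode above 0.03 m).
It fails at once if the canister is disturbed (moved more than 30 mm) (distance of canister from where it was at the start of the episode above 0.03 m).
It also fails if it takes over 48 s, if anything falls off the work surface, if the arm or the gripper's body presses on something with over 40 N, if the wrist force passes 120 N, or if a joint passes its speed limit or range.

## Working session

There is one attempt and no reset: what is moved stays moved. The work goes in short steps, Python scripts to look and compute and a tool call to move; the robot and the scene stay as the last step left them, time stands still between calls to the robot, and variables do not carry over. Pictures are saved under pics/ and viewed, and the job is handed in when it is done.

Besides the shell and the picture viewer there is one more tool, called after "Call:" by a JSON object that holds its "op" and its "data". drive_tool: Moves the arm, as the interface text tells. Its arguments: {"type":"object","properties":{"plan":{"type":"array","items":{"type":"array","items":{"type":"array","items":{"type":"number"}}}},"squeeze":{"type":"number"}},"required":["plan"]}

```bash
mkdir -p pics; ls; python3 - <<'E'
from workcell import env
import cv2,numpy as np
print(env.get_state())
for n in ["scene","top","wrist"]:
    im=env.read_camera(n); cv2.imwrite(f"pics/{n}0.png",im[:,:,::-1])
    m=env.camera_model(n); print(n,{k:np.round(v,4).tolist() if not isinstance(v,str) else v for k,v in m.items()})
E
```

```text
pics
{'clock': 0.0, 'joint_pos': array([-1.32360294e+00,  3.14020665e-01,  4.49753653e-02,  1.30357437e+00,
        3.06768045e-05,  1.43118500e+00]), 'qvel': array([-1.66313579e-05, -3.40985532e-04,  3.05943517e-04,  5.17866879e-04,
        1.40915222e-03, -1.31465669e-04]), 'tau': array([-1.08467557e-03, -4.80626464e+01,  2.98534638e+01,  1.93027739e-02,
       -5.75363288e-05,  1.46494529e-05]), 'tcp_pos': array([ 0.21677792, -0.53203114,  0.23039585]), 'orientation': array([-0.13526079, -0.69389936, -0.1365494 ,  0.69394702]), 'wrist_force': array([ 0.17139215,  0.29490604, -1.0857237 ]), 'ft_torque': array([-0.07627348, -0.00944995,  0.02519651]), 'finger_gap': 0.08540725432540885}
scene {'camera_matrix': [[395.7244, 0.0, 312.5416], [0.0, 395.7244, 199.9144], [0.0, 0.0, 1.0]], 'camera_from_world': [[-0.9586, -0.2848, -0.0069, 0.4952], [-0.243, 0.8299, -0.5022, 0.1774], [0.1488, -0.4797, -0.8647, 1.1226], [0.0, 0.0, 0.0, 1.0]]}
top {'camera_matrix': [[481.6783, 0.0, 311.9636], [0.0, 481.6783, 205.7969], [0.0, 0.0, 1.0]], 'camera_from_world': [[-0.0059, -0.9999, 0.0106, 0.0201], [-0.9804, 0.0037, -0.197, 0.5186], [0.1969, -0.0115, -0.9803, 1.5177], [0.0, 0.0, 0.0, 1.0]]}
wrist {'camera_matrix': [[309.7069, 0.0, 318.447], [0.0, 309.7069, 197.069], [0.0, 0.0, 1.0]], 'T_tool_cam': [[0.0, -0.2754, 0.9613, -0.142], [1.0, 0.0014, 0.0003, -0.0006], [-0.0014, 0.9613, 0.2754, -0.0694], [0.0, 0.0, 0.0, 1.0]]}
```

View pics/scene0.png

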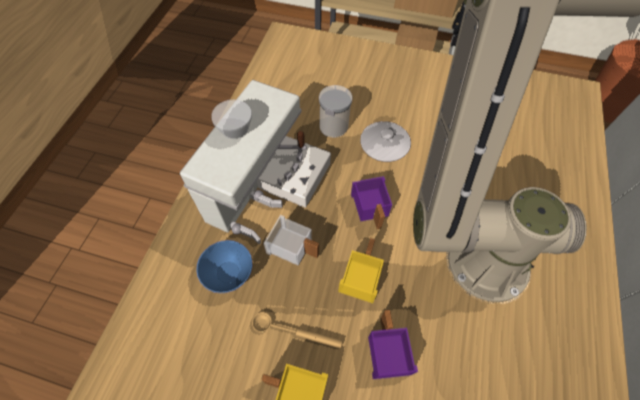

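View pics/top0.png

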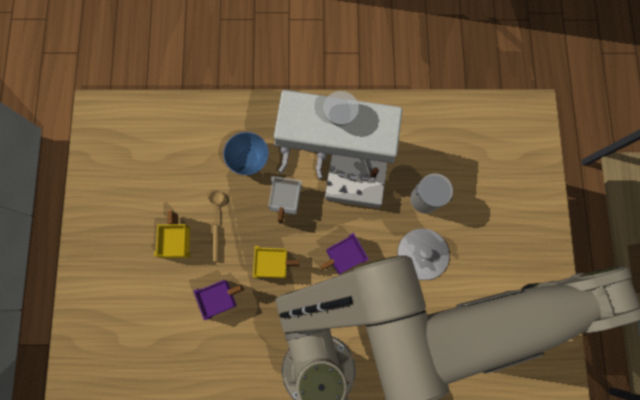

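View pics/wrist0.png

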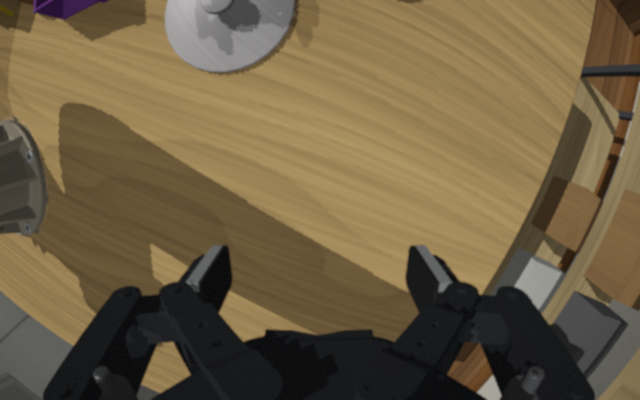

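The scene view shows the clear bin at about (288,240), with its tab at (311,246). In the top view it is at (285,195), just in front of the bay. Purple and yellow look-alikes are at top (346,254), (271,262), (173,240) and (215,299). Next I'll enlarge the mill and bin area.

```bash
python3 - <<'E'
import cv2
a=cv2.imread("pics/top0.png"); b=cv2.imread("pics/scene0.png")
cv2.imwrite("pics/topc.png",cv2.resize(a[85:235,255:415],None,fx=5,fy=5,interpolation=cv2.INTER_CUBIC)[:600*2][:750])
c=cv2.resize(a[80:230,260:410],None,fx=4,fy=4,interpolation=cv2.INTER_CUBIC);cv2.imwrite("pics/topc.png",c)
c=cv2.resize(b[70:270,170:340],None,fx=3,fy=3,interpolation=cv2.INTER_CUBIC);cv2.imwrite("pics/scenec.png",c)
c=cv2.resize(b[125:215,240:340],None,fx=6,fy=6,interpolation=cv2.INTER_CUBIC);cv2.imwrite("pics/scened.png",c)
E
```

```text
(no output)
```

View pics/topc.png

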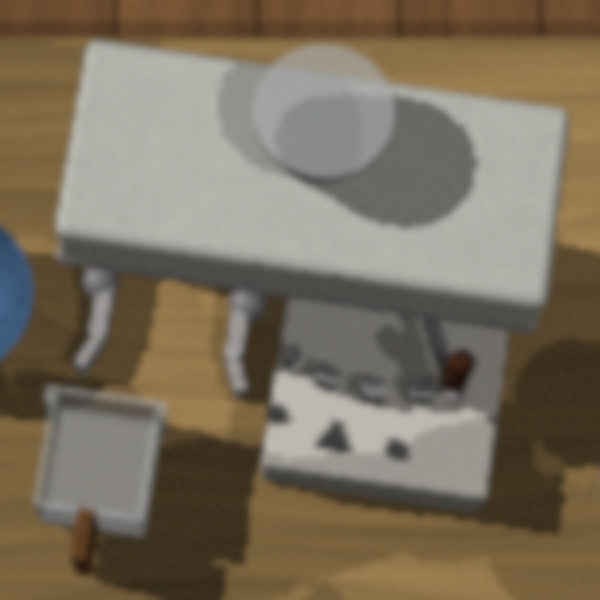

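View pics/scenec.png

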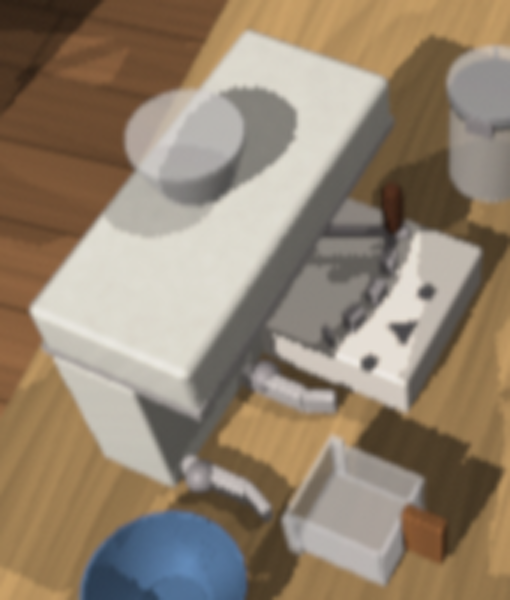

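View pics/scened.png

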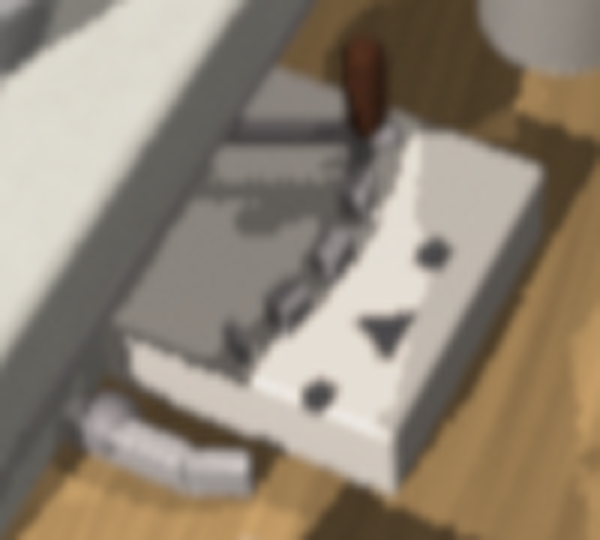

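Three raised marks sit in front of the notches. Studs are at top (359,192) and (329,184), and the triangle is the middle one at top (344,189) / scene (305,180), so it marks the third notch. Next I'll crop the bin closer and fit the mill pose.

```bash
cat > h.py <<'E'
import numpy as np,cv2,json
from scipy.optimize import least_squares
from scipy.spatial.transform import Rotation as R
from workcell import env
C={n:env.camera_model(n) for n in("scene","top")}
def proj(n,P):
    m=C[n];P=np.atleast_2d(P);T=m["camera_from_world"];q=P@T[:3,:3].T+T[:3,3]
    q=q@np.array(m["camera_matrix"]).T;return q[:,:2]/q[:,2:]
def W(p,P):
    x,y,a=p[:3];P=np.atleast_2d(np.array(P,float));c,s=np.cos(a),np.sin(a)
    return np.c_[x+c*P[:,0]-s*P[:,1],y+s*P[:,0]+c*P[:,1],P[:,2]]
def fit(obs,p0):
    f=lambda p:np.concatenate([(proj(n,W(p,[P]))[0]-uv) for n,P,uv in obs])
    r=least_squares(f,p0,loss="soft_l1");return r.x,f(r.x).reshape(-1,2)
E
cat > mill.py <<'E'
from h import *
Hh=lambda x,y:(x,y,.265)
m=[("top",Hh(.073,.165),(282.5,90.5)),("top",Hh(.073,-.195),(401.7,107.5)),("top",Hh(-.082,.165),(275,138.7)),("top",Hh(-.082,-.195),(396.2,155.7)),
("top",(-.183,-.01,.06),(326.2,196.7)),("top",(-.183,-.195,.06),(381.7,205)),
("scene",Hh(-.082,-.195),(299.3,97.3)),("scene",Hh(-.082,.165),(232.7,196)),("scene",Hh(.073,.165),(180.7,172.7)),("scene",Hh(.073,-.195),(253.3,80.7)),
("scene",(-.183,-.195,.06),(330.8,153)),("scene",(-.183,-.01,.06),(306.2,197.8))]
for s,t,c in((.279,(359.5,192.5),(312.3,167.2)),(.559,(344,189.5),(304.7,180.3)),(.838,(329.2,183.7),(293,190.7))):
    a=s-.419;P=(.03-.185*np.cos(a),-.09+.185*np.sin(a),.065)
    m+=[("top",P,t),("scene",P,c)]
p,r=fit(m,[.75,-.05,0]);print("mill",np.round(p,4));print(np.round(r,1).tolist())
a=.14
for n,P in dict(bay=(-.065,.085,0),mouth=(-.115,.085,0),grip0=(.03-.144*np.cos(-.419),-.09+.144*np.sin(-.419),.132),grip2=(.03-.144*np.cos(a),-.09+.144*np.sin(a),.132)).items(): print(n,np.round(W(p,[P])[0],4))
E
python3 mill.py; python3 - <<'E'
import cv2
a=cv2.imread("pics/top0.png"); b=cv2.imread("pics/scene0.png")
c=cv2.resize(a[170:230,260:310],None,fx=10,fy=10,interpolation=cv2.INTER_CUBIC)
d=cv2.resize(b[210:270,255:325],None,fx=10,fy=10,interpolation=cv2.INTER_CUBIC)
cv2.imwrite("pics/bint.png",c);cv2.imwrite("pics/bins.png",d)
E
```

```text
mill [ 0.7273 -0.0436 -0.1521]
[[-1.2, -0.6], [0.9, -0.4], [-2.2, 0.8], [0.5, 1.6], [-0.9, 0.6], [0.0, 0.6], [0.9, -2.9], [0.0, -0.1], [-2.7, 0.1], [-1.9, -3.1], [0.4, -1.2], [-0.5, -0.1], [-0.6, 0.3], [-0.4, -0.8], [-0.9, 1.1], [-0.1, -1.1], [-0.5, 0.5], [-0.0, -0.5]]
bay [0.6759 0.0502 0.    ]
mouth [0.6265 0.0578 0.    ]
grip0 [ 0.6044 -0.1751  0.132 ]
grip2 [ 0.6054 -0.0957  0.132 ]
```

View pics/bint.png

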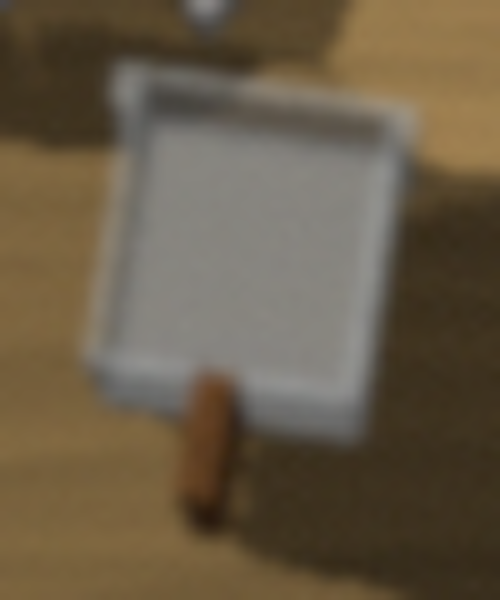

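View pics/bins.png

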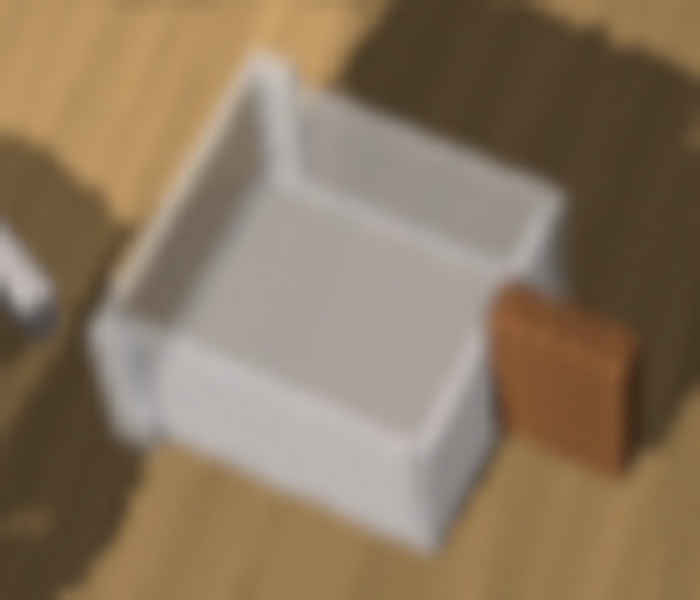

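The crops confirm that this is the clear bin with its wooden tab towards the robot. Rear rib corners are at top (271.5,176.5) and (301.8,180.8), and the tab front is at (280,219). I'll fit its pose.

```bash
cat > bin.py <<'E'
from h import *
m=[("top",(.05,.049,.07),(271.5,176.7)),("top",(.05,-.049,.07),(301.8,180.8)),("top",(-.05,.044,.07),(268.8,206)),("top",(-.05,-.044,.07),(296,210.3)),("top",(-.05,-.044,0),(296.2,214)),
("scene",(.05,-.049,.07),(281.2,215.2)),("scene",(.05,.049,.07),(264.8,242.3)),("scene",(-.05,-.044,.07),(311,229.5)),("scene",(-.05,.044,.07),(297,254)),
("scene",(-.05,.044,0),(298.5,265)),("scene",(-.092,.0,.092),(318,243.5)),("scene",(-.092,.007,.012),(317.4,257)),("top",(-.092,0,.092),(280.3,219.5))]
p,r=fit(m,[.56,.08,-.15]);print("bin",np.round(p,4));print(np.round(r,1).tolist())
M=np.array([.7273,-.0436,-.1521])
d=p[:2]-W(M,[(-.065,.085,0)])[0,:2];c,s=np.cos(M[2]),np.sin(M[2])
print("bin in bay",c*d[0]+s*d[1],-s*d[0]+c*d[1],p[2]-M[2])
print("tab",W(p,[(-.071,0,.09)])[0])
st=env.get_state(); q=st["orientation"];print(R.from_quat(q,scalar_first=True).as_matrix().round(3))
E
python3 bin.py
```

```text
bin [ 0.5556  0.1062 -0.1406]
[[0.4, 0.0], [-0.1, -0.1], [-0.1, 0.8], [-0.1, 0.2], [0.1, 0.4], [-1.4, -1.6], [-1.2, 0.1], [0.0, -1.4], [0.3, 0.9], [-0.2, -0.6], [0.3, 0.3], [-0.2, 0.4], [-0.3, 0.8]]
bin in bay -0.12744399361594141 0.03702430181980962 0.011476955480204554
tab [0.48526703 0.11612491 0.09      ]
[[-0.     0.377 -0.926]
 [ 0.001 -0.926 -0.377]
 [-1.    -0.001 -0.   ]]
```

Both fits are good to about 1 px. The bin lies 127 mm out from home and 37 mm to the left, and is almost square with the mill. I'll write a planner that prints rows, then head over to the tab.

```bash
cat > plan.py <<'E'
from h import *
def Rdown(yaw,tilt=0):  # tool z at azimuth yaw (tool x down); tilt>0: back end leans to -(azimuth) i.e. front
    zx=np.array([np.cos(yaw),np.sin(yaw),0]);up=np.array([0,0,1.])
    x=-np.cos(tilt)*up+np.sin(tilt)*zx; z=np.cos(tilt)*zx+np.sin(tilt)*up
    return R.from_matrix(np.c_[x,np.cross(z,x),z])
def cur():
    s=env.get_state();return s["tcp_pos"],R.from_quat(s["orientation"],scalar_first=True)
def plan(pt,Rt,N,start=None,dec=1):
    p,r=start or cur();p0=p.copy();r0=r;w=(r0.inv()*Rt).as_rotvec()
    print("dist cm",np.linalg.norm(pt-p)*100,"deg",np.degrees(np.linalg.norm(w)))
    for i in range(N):
        rn=r0*R.from_rotvec(w*(i+1)/N);pn=p0+(pt-p0)*(i+1)/N
        t=np.round(r.inv().apply(pn-p)*100,dec);o=np.round(np.degrees((r.inv()*rn).as_rotvec()),dec)
        print((t+0).tolist()+(o+0).tolist())
        p=p+r.apply(t/100);r=r*R.from_rotvec(np.radians(o))
    return p,r
E
python3 - <<'E'
from plan import *
plan(np.array([.485,.116,.15]),Rdown(-.1406),25)
E
```

```text
dist cm 70.6058257057529 deg 149.78127061479657
[0.3, -2.0, -2.0, -6.0, 0.0, 0.0]
[0.4, -1.8, -2.1, -6.0, 0.0, 0.0]
[0.3, -1.5, -2.4, -6.0, 0.0, 0.0]
[0.3, -1.3, -2.5, -6.0, 0.0, 0.0]
[0.3, -1.0, -2.6, -6.0, 0.0, 0.0]
[0.4, -0.8, -2.7, -5.9, 0.0, 0.0]
[0.3, -0.4, -2.8, -6.0, 0.0, 0.0]
[0.3, -0.2, -2.8, -6.0, 0.0, 0.0]
[0.3, 0.1, -2.8, -6.0, 0.0, 0.0]
[0.4, 0.4, -2.7, -6.0, 0.0, 0.0]
[0.3, 0.7, -2.8, -6.0, 0.0, 0.0]
[0.3, 1.0, -2.6, -6.0, 0.0, 0.0]
[0.3, 1.3, -2.5, -6.0, 0.0, 0.0]
[0.4, 1.5, -2.4, -6.0, 0.0, 0.0]
[0.3, 1.7, -2.2, -6.0, 0.0, 0.0]
[0.3, 2.0, -1.9, -6.0, 0.0, 0.0]
[0.3, 2.2, -1.8, -6.0, 0.0, 0.0]
[0.4, 2.3, -1.6, -5.9, 0.0, 0.0]
[0.3, 2.5, -1.3, -6.0, 0.0, -0.1]
[0.3, 2.6, -1.0, -6.0, -0.1, 0.0]
[0.3, 2.7, -0.8, -6.0, 0.0, 0.0]
[0.3, 2.8, -0.4, -6.0, 0.0, 0.1]
[0.4, 2.8, -0.2, -6.0, 0.0, 0.0]
[0.3, 2.8, 0.1, -6.0, 0.0, 0.0]
[0.3, 2.7, 0.4, -6.0, 0.0, 0.0]
```

Call:
{"op": "drive_tool", "data": {"plan": [[[0.3,-2.0,-2.0,-6,0,0,1],[0.4,-1.8,-2.1,-6,0,0,1],[0.3,-1.5,-2.4,-6,0,0,1],[0.3,-1.3,-2.5,-6,0,0,1],[0.3,-1.0,-2.6,-6,0,0,1]]], "squeeze": 50}}

```text
clock: 0.57
tcp_pos: [0.271, -0.4016, 0.2148]
orientation: [0.312, 0.634, 0.313, -0.634]
wrist_force: [-0.0, -0.1, -0.2]
finger_gap: 0.0857
```

Call:
{"op": "drive_tool", "data": {"plan": [[[0.4,-0.8,-2.7,-6,0,0,1],[0.3,-0.4,-2.8,-6,0,0,1],[0.3,-0.2,-2.8,-6,0,0,1],[0.3,0.1,-2.8,-6,0,0,1],[0.4,0.4,-2.7,-6,0,0,1]]]}}

```text
clock: 0.98
tcp_pos: [0.3238, -0.2722, 0.1981]
orientation: [0.466, 0.532, 0.466, -0.532]
wrist_force: [1.0, 0.8, 0.4]
finger_gap: 0.0853
```

Call:
{"op": "drive_tool", "data": {"plan": [[[0.3,0.7,-2.8,-6,0,0,1],[0.3,1.0,-2.6,-6,0,0,1],[0.3,1.3,-2.5,-6,0,0,1],[0.4,1.5,-2.4,-6,0,0,1],[0.3,1.7,-2.2,-6,0,0,1]]]}}

```text
clock: 1.4
tcp_pos: [0.3772, -0.1417, 0.182]
orientation: [0.588, 0.393, 0.588, -0.393]
wrist_force: [0.5, 0.5, -0.3]
finger_gap: 0.085
```

Call:
{"op": "drive_tool", "data": {"plan": [[[0.3,2.0,-1.9,-6,0,0,1],[0.3,2.2,-1.8,-6,0,0,1],[0.4,2.3,-1.6,-6,0,0,1],[0.3,2.5,-1.3,-6,0,0,1],[0.3,2.6,-1.0,-6,0,0,1]]]}}

```text
clock: 1.82
tcp_pos: [0.431, -0.0124, 0.166]
orientation: [0.669, 0.227, 0.67, -0.228]
wrist_force: [0.4, -1.0, 0.3]
finger_gap: 0.085
```

Call:
{"op": "drive_tool", "data": {"plan": [[[0.3,2.7,-0.8,-6,0,0,1],[0.3,2.8,-0.4,-6,0,0,1],[0.4,2.8,-0.2,-6,0,0,1],[0.3,2.8,0.1,-6,0,0,1],[0.3,2.7,0.4,-6,0,0,1]]]}}

```text
clock: 2.23
tcp_pos: [0.4838, 0.1171, 0.1498]
orientation: [0.705, 0.046, 0.706, -0.046]
wrist_force: [1.1, -1.4, 0.2]
finger_gap: 0.085
```

```bash
python3 - <<'E'
from plan import *
s=env.get_state();print(s["joint_pos"].round(3))
im=env.read_camera("wrist");cv2.imwrite("pics/w1.png",im[:,:,::-1])
plan(np.array([.485,.116,.15]),Rdown(-.1406),1)
E
```

```text
[ 0.076  0.207 -0.3    1.065 -0.     0.207]
dist cm 0.45330060706936115 deg 0.9821394914065025
[-0.1, -0.4, 0.0, 1.0, 0.0, -0.2]
```

View pics/w1.png

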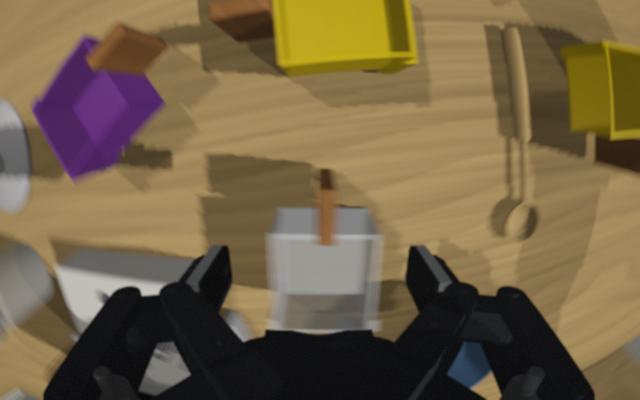

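The wrist view shows the tab from (326,170) to (327,243), between the open fingers. I'll intersect those rays with z=92 mm.

```bash
cat >> plan.py <<'E'
def wray(uv,z,p,r):
    m=env.camera_model("wrist");K=np.array(m["camera_matrix"]);T=np.array(m["T_tool_cam"])
    d=(np.array(uv,float)-K[:2,2])/K[0,0];th=np.hypot(*d);v=np.array([*(d/th*np.sin(th)),np.cos(th)])
    o=p+r.apply(T[:3,3]);w=r.apply(T[:3,:3]@v);return o+w*(z-o[2])/w[2]
E
python3 - <<'E'
from plan import *
p,r=cur();print(p.round(4),r.as_matrix().round(3).tolist())
for uv,z in(((326,171),.092),((327,238),.092),((276,208),.07),((373,208),.07)):
    q=wray(uv,z,p,r);print(q.round(4), r.inv().apply(q-p).round(4))
E
```

```text
[0.4856 0.1205 0.1494] [[0.001, 0.123, 0.992], [0.003, 0.992, -0.123], [-1.0, 0.003, 0.001]]
[0.4553 0.1297 0.092 ] [ 0.0574  0.0053 -0.0313]
[0.5027 0.1249 0.092 ] [0.0575 0.0064 0.0163]
[0.4832 0.089  0.07  ] [ 0.0794 -0.0317  0.0014]
[0.4923 0.162  0.07  ] [0.0796 0.0418 0.0014]
```

```bash
python3 - <<'E'
from plan import *
p,r=cur()
for uv,z in(((326,188),.092),((327,243),.092),((277,208),0),((371,208),0),((270,237),.07),((381,237),.07)):
    q=wray(uv,z,p,r);print(q.round(4), r.inv().apply(q-p).round(4))
cv2.imwrite("pics/w1c.png",cv2.resize(cv2.imread("pics/w1.png")[150:350,240:400],None,fx=3,fy=3,interpolation=cv2.INTER_CUBIC))
E
```

```text
[0.4667 0.1284 0.092 ] [ 0.0574  0.0054 -0.0198]
[0.5065 0.1245 0.092 ] [0.0575 0.0064 0.0202]
[0.5048 0.0774 0.    ] [ 0.1494 -0.0408  0.0242]
[0.5163 0.1704 0.    ] [0.1496 0.0529 0.0242]
[0.5062 0.0803 0.07  ] [ 0.0794 -0.0375  0.0254]
[0.5172 0.1669 0.07  ] [0.0796 0.0497 0.0255]
```

View pics/w1c.png

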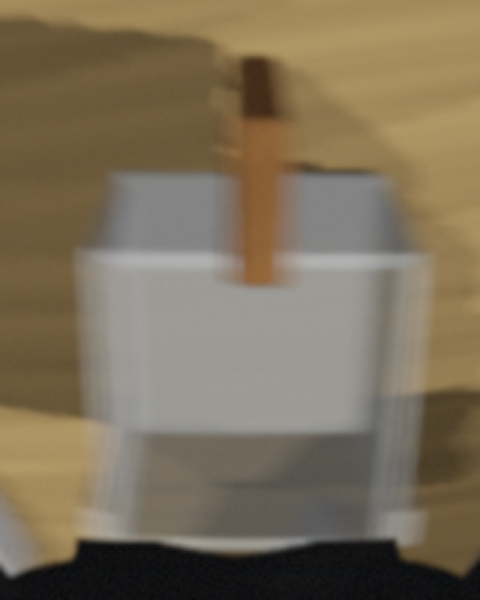

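The image was blurred because the arm was still settling, so I'll retake it at rest.

```bash
python3 - <<'E'
from plan import *
p,r=cur();print(p.round(4));im=env.read_camera("wrist");p2,_=cur();print(p2.round(4));cv2.imwrite("pics/w2.png",im[:,:,::-1])
cv2.imwrite("pics/w2c.png",cv2.resize(im[150:350,240:400,::-1],None,fx=3,fy=3,interpolation=cv2.INTER_CUBIC))
np.save("pw2.npy",np.r_[p,r.as_quat()])
E
```

```text
[0.4856 0.1205 0.1494]
[0.4845 0.1184 0.1495]
```

View pics/w2c.png

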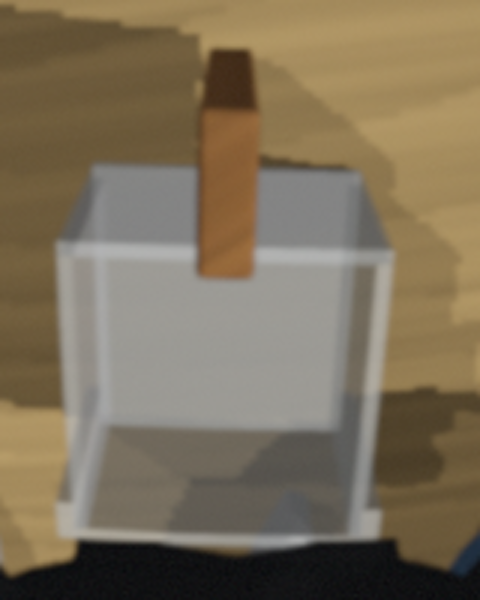

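```bash
python3 - <<'E'
from plan import *
d=np.load("pw2.npy");p=d[:3];r=R.from_quat(d[3:])
P=[wray(uv,z,p,r) for uv,z in(((317.3,186),.092),((315.2,241.7),.092),((259,230.5),.07),((370.5,233.5),.07),((271,205),0),((360,207.5),0))]
for q in P: print(q.round(4), r.inv().apply(q-p).round(4))
t=(P[0]+P[1])/2;e=P[1]-P[0];print("tab",t,"yaw",np.arctan2(e[1],e[0]))
e=P[3]-P[2];print(np.arctan2(-e[0],e[1]),(P[2]+P[3])/2,np.linalg.norm(e))
p,r=plan(np.array([*t[:2],.037]),Rdown(-.147),5)
E
```

```text
[0.4647 0.1228 0.092 ] [ 0.0574 -0.0004 -0.0211]
[0.5045 0.1164 0.092 ] [ 0.0575 -0.0019  0.0192]
[0.4998 0.0726 0.07  ] [ 0.0793 -0.046   0.02  ]
[0.513  0.1587 0.07  ] [0.0796 0.0411 0.0224]
[0.5009 0.0719 0.    ] [ 0.1493 -0.0467  0.0211]
[0.5144 0.1594 0.    ] [0.1496 0.0418 0.0236]
tab [0.48456936 0.11958421 0.092     ] yaw -0.16009325213840528
-0.15170764778894846 [0.50642626 0.11562759 0.07      ] 0.08708389664590258
dist cm 11.25426690940355 deg 0.9354625998419869
[2.3, 0.0, 0.0, 0.2, 0.0, 0.0]
[2.2, 0.0, 0.0, 0.2, 0.0, 0.0]
[2.3, 0.1, 0.0, 0.2, 0.0, 0.0]
[2.2, 0.0, 0.0, 0.1, 0.0, 0.0]
[2.3, 0.0, 0.0, 0.2, 0.0, 0.0]
```

The tab is at (0.4846, 0.1196) with yaw −0.152, which agrees with the fit to about 3 mm. I'll descend and grip.

Call:
{"op": "drive_tool", "data": {"plan": [[[2.3,0,0,0.3,0,0,1],[2.3,0,0,0.3,0,0,1],[2.2,0.1,0,0.3,0,0,1],[2.2,0,0,0.2,0,0,1],[2.2,0,0,0.2,0,0,1]]]}}

```text
clock: 2.75
tcp_pos: [0.4834, 0.1159, 0.0373]
orientation: [0.705, 0.057, 0.705, -0.057]
wrist_force: [-0.5, -0.2, 0.4]
finger_gap: 0.0856
```

Call:
{"op": "drive_tool", "data": {"plan": [[[0,0,0,0,0,0,1],[0,0,0,0,0,0,0],[0,0,0,0,0,0,0],[0,0,0,0,0,0,0],[0,0,0,0,0,0,0]]]}}

```text
clock: 3.17
tcp_pos: [0.4852, 0.1165, 0.0398]
orientation: [0.706, 0.057, 0.704, -0.056]
wrist_force: [1.3, -1.1, -0.5]
finger_gap: 0.0391
```

Call:
{"op": "drive_tool", "data": {"plan": [[[0,0,0,0,0,0,0],[0,0,0,0,0,0,0],[0,0,0,0,0,0,0],[0,0,0,0,0,0,0],[0,0,0,0,0,0,0]]]}}

```text
clock: 3.58
tcp_pos: [0.4847, 0.1169, 0.0393]
orientation: [0.705, 0.057, 0.704, -0.056]
wrist_force: [-1.1, 2.0, 7.4]
finger_gap: 0.0133
```

```bash
python3 - <<'E'
from plan import *
s=env.get_state();p,r=cur();print(p.round(4),s["finger_gap"],s["wrist_force"],r.as_matrix().round(3)[:,2])
for n in("top","wrist"):
    im=env.read_camera(n);cv2.imwrite(f"pics/{n}3.png",im[:,:,::-1])
im=cv2.imread("pics/top3.png");cv2.imwrite("pics/top3c.png",cv2.resize(im[80:230,260:410],None,fx=4,fy=4,interpolation=cv2.INTER_CUBIC))
E
```

```text
[0.4847 0.1169 0.0393] 0.013295583454924374 [-1.12105894  2.049893    7.36912929] [ 0.987 -0.159  0.002]
```

View pics/top3c.png

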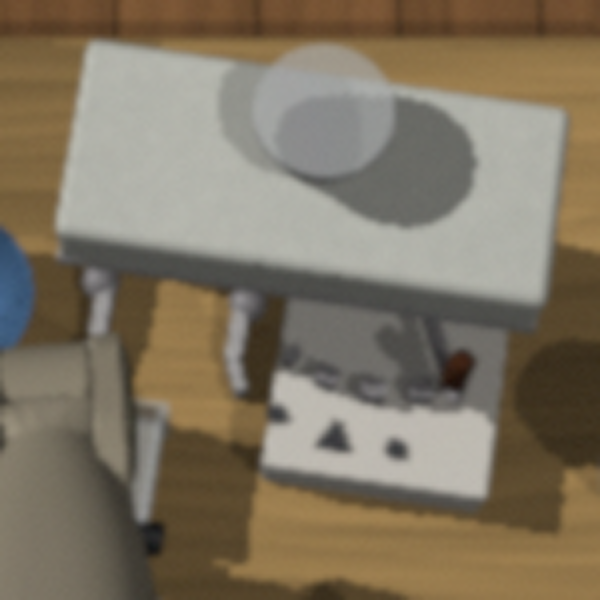

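View pics/wrist3.png

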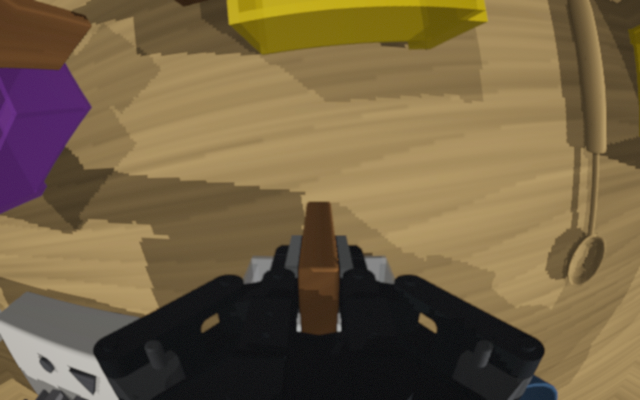

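```bash
python3 - <<'E'
from plan import *
M=[.7273,-.0436,-.1521]
for x in(-.115,-.085):
  for y in(.085,.085+.056+.006,.085-.056-.006):
    for n,o in(("top",(260,80)),):
        uv=proj(n,W(M,[(x,y,.03)]))[0];print(x,y,n,((uv-o)*4).round(0))
im=cv2.imread("pics/scene0.png");c=cv2.resize(im[170:260,215:295],None,fx=7,fy=6.6,interpolation=cv2.INTER_CUBIC)
c=cv2.resize(im[170:260,215:295],None,fx=6,fy=6,interpolation=cv2.INTER_CUBIC)
for x in(-.115,-.085,-.015):
  for h in((.0625 if x<-.1 else .051),):
   for sgn in(1,-1):
    uv=proj("scene",W(M,[(x,.085+sgn*h,.03)]))[0];q=((uv-(215,170)+.5)*6).astype(int);cv2.circle(c,tuple(map(int,q)),3,(0,0,255),-1)
cv2.imwrite("pics/rail.png",c)
im=cv2.imread("pics/top0.png");c=cv2.resize(im[110:200,265:345],None,fx=6,fy=6,interpolation=cv2.INTER_CUBIC)
for x in(-.115,-.085,-.015):
  for h in((.0625 if x<-.1 else .051),):
   for sgn in(1,-1):
    uv=proj("top",W(M,[(x,.085+sgn*h,.03)]))[0];q=((uv-(265,110)+.5)*6).astype(int);cv2.circle(c,tuple(map(int,q)),3,(0,0,255),-1)
cv2.imwrite("pics/railt.png",c)
E
```

```text
-0.115 0.085 top [159. 382.]
-0.115 0.14700000000000002 top [ 85. 371.]
-0.115 0.023000000000000007 top [232. 393.]
-0.085 0.085 top [164. 348.]
-0.085 0.14700000000000002 top [ 91. 337.]
-0.085 0.023000000000000007 top [237. 358.]
```

View pics/rail.png

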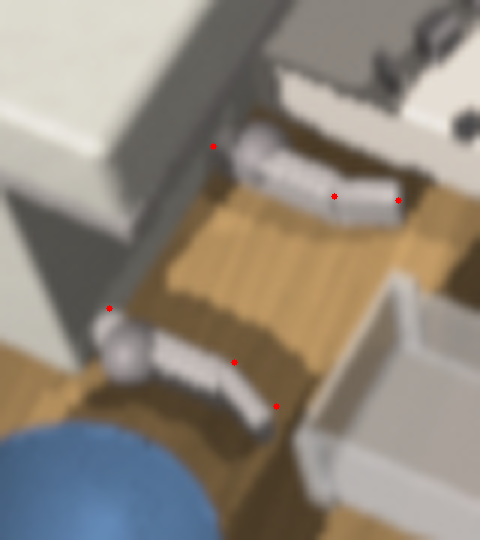

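View pics/railt.png

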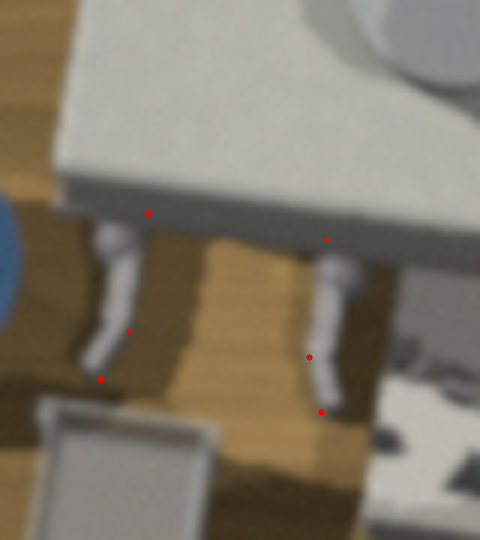

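The bin is gripped (gap 13.3 mm), and the projected rail points match the rails within about 2 mm. Next: move sideways onto the bay axis, then in.

```bash
python3 - <<'E'
from plan import *
M=[.7273,-.0436,-.1521]
s=cur()
def inm(p):
    d=p[:2]-M[:2];c,q=np.cos(M[2]),np.sin(M[2]);return c*d[0]+q*d[1],-q*d[0]+c*d[1]
x,y=inm(s[0]);print("tcp in mill",x,y)
Rt=Rdown(M[2])
a=plan(W(M,[(x,.085,.0385)])[0],Rt,5,s)
b=plan(W(M,[(-.171,.085,.0385)])[0],Rt,5,a,2)
E
```

```text
tcp in mill -0.2641678398503849 0.12186591069720572
dist cm 3.6874286548333863 deg 0.43247742405748063
[0.0, -0.7, 0.0, -0.1, 0.0, 0.0]
[0.0, -0.8, 0.0, -0.1, 0.0, 0.0]
[0.0, -0.7, 0.0, -0.1, 0.1, 0.0]
[0.1, -0.7, 0.0, 0.0, 0.0, 0.0]
[0.0, -0.8, 0.0, -0.1, 0.0, 0.0]
dist cm 9.332168116118565 deg 0.04943501737161541
[0.0, 0.0, 1.87, 0.0, 0.0, -0.01]
[-0.01, 0.01, 1.86, -0.01, 0.0, -0.01]
[0.0, 0.0, 1.87, 0.0, 0.0, -0.01]
[-0.01, 0.0, 1.87, 0.0, 0.0, -0.01]
[0.0, 0.01, 1.86, -0.01, 0.0, -0.01]
```

Call:
{"op": "drive_tool", "data": {"plan": [[[-0.1,-0.7,0,-0.1,0,0,0],[0,-0.8,0,-0.1,0,0,0],[0,-0.7,0,-0.1,0,0,0],[0,-0.8,0,-0.1,0,0,0],[0,-0.7,0,0,0,0,0]]]}}

```text
clock: 4.1
tcp_pos: [0.4781, 0.0792, 0.0393]
orientation: [0.705, 0.054, 0.705, -0.054]
wrist_force: [-0.2, 3.0, 1.4]
finger_gap: 0.0135
```

Call:
{"op": "drive_tool", "data": {"plan": [[[0,0,0.5,0,0,0,0],[0,0,1,0,0,0,0],[0,0,1,0,0,0,0],[0,0,1,0,0,0,0],[0,0,0.5,0,0,0,0]]]}}

```text
clock: 4.52
tcp_pos: [0.5165, 0.0729, 0.0392]
orientation: [0.704, 0.054, 0.706, -0.055]
wrist_force: [-8.8, 1.6, 12.2]
finger_gap: 0.0134
```

```bash
cat >> plan.py <<'E'
M=[.7273,-.0436,-.1521]
def inm(p):
    d=p[:2]-M[:2];c,q=np.cos(M[2]),np.sin(M[2]);return c*d[0]+q*d[1],-q*d[0]+c*d[1]
def stat():
    s=env.get_state();p,r=cur();z=r.as_matrix()[:,2];F=s["wrist_force"];c,q=np.cos(M[2]),np.sin(M[2])
    print("t",s["clock"],"mill",np.round(inm(p),4),"z",p[2].round(4),"yaw",np.arctan2(z[1],z[0]).round(4),"tiltz",z[2].round(3),"F mill",np.round([c*F[0]+q*F[1],-q*F[0]+c*F[1],F[2]],1),"gap",s["finger_gap"])
E
python3 - <<'E'
from plan import *
stat()
for n in("top","scene"):
    im=env.read_camera(n);b=im[110:200,265:345] if n=="top" else im[170:260,215:295];cv2.imwrite(f"pics/{n}4c.png",cv2.resize(b[:,:,::-1],None,fx=6,fy=6,interpolation=cv2.INTER_CUBIC))
a=cv2.imread("pics/top4c.png");b=cv2.imread("pics/scene4c.png");cv2.imwrite("pics/m4.png",cv2.resize(np.hstack([a,b]),(800,450)))
stat()
E
```

```text
t 4.5167 mill [-0.226   0.0832] z 0.0392 yaw -0.1538 tiltz -0.003 F mill [-8.9  0.2 12.2] gap 0.01337636423878046
t 4.6167 mill [-0.2254  0.0833] z 0.0392 yaw -0.1538 tiltz -0.002 F mill [-3.  -0.6  5.1] gap 0.013303697321191018
```

View pics/m4.png

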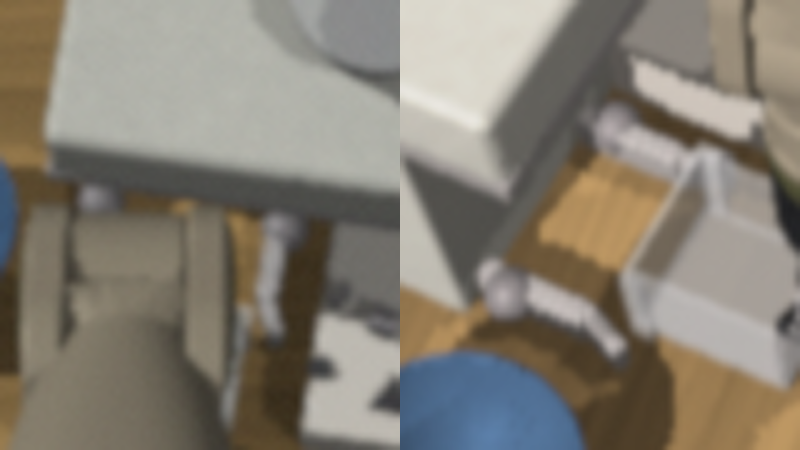

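The bin's rear is just inside the flared mouth and centred. Going on with a 1.5 mm sideways nudge and a slight lift.

Call:
{"op": "drive_tool", "data": {"plan": [[[-0.1,0.1,0.5,0,0,0,0],[0,0.1,1,0,0,0,0],[0,0,1,0,0,0,0],[0,0,1,0,0,0,0],[0,0,0.8,0,0,0,0]]]}}

```text
clock: 5.03
tcp_pos: [0.5614, 0.0687, 0.0396]
orientation: [0.705, 0.054, 0.705, -0.054]
wrist_force: [0.5, 0.3, -4.3]
finger_gap: 0.0136
```

```bash
python3 -c "
from plan import *
stat()"
```

```text
t 5.0333 mill [-0.181   0.0859] z 0.0396 yaw -0.1531 tiltz -0.0 F mill [ 0.4  0.3 -4.3] gap 0.013575295955083805
```

Call:
{"op": "drive_tool", "data": {"plan": [[[0.05,0,0.6,0,0,0,0],[0,0,0.7,0,0,0,0],[0,0,0.7,0,0,0,0],[0,0,0.7,0,0,0,0],[0,0,0.6,0,0,0,0]]]}}

```text
clock: 5.45
tcp_pos: [0.5891, 0.0646, 0.0394]
orientation: [0.702, 0.054, 0.708, -0.054]
wrist_force: [-11.0, 0.8, 4.8]
finger_gap: 0.0138
```

```bash
python3 -c "
from plan import *
stat()"
```

```text
t 5.45 mill [-0.153  0.086] z 0.0394 yaw -0.1523 tiltz -0.008 F mill [-11.   -0.9   4.8] gap 0.013819454936465577
```

Call:
{"op": "drive_tool", "data": {"plan": [[[0,0,0.4,0,0,0,0],[0,0,0.4,0,0,0,0],[0,0,0.3,0,0,0,0],[0,0,0.2,0,0,0,0],[0,0,0,0,0,0,0]]]}}

```text
clock: 5.87
tcp_pos: [0.6058, 0.062, 0.0394]
orientation: [0.705, 0.054, 0.705, -0.054]
wrist_force: [-1.4, -0.6, -3.9]
finger_gap: 0.0132
```

```bash
python3 -c "
from plan import *
stat()"
```

```text
t 5.8667 mill [-0.1361  0.086 ] z 0.0394 yaw -0.1529 tiltz -0.001 F mill [-1.2 -0.8 -3.9] gap 0.01321704530723163
```

Call:
{"op": "drive_tool", "data": {"plan": [[[0,0,0.1,0,0,0,0],[0,0,0.1,0,0,0,0],[0,0,0.1,0,0,0,0],[0,0,0.1,0,0,0,0],[0,0,0,0,0,0,0]]]}}

```text
clock: 6.28
tcp_pos: [0.61, 0.0619, 0.0398]
orientation: [0.705, 0.054, 0.705, -0.054]
wrist_force: [-1.4, -0.8, -3.5]
finger_gap: 0.0137
```

```bash
python3 -c "
from plan import *
stat()"
```

```text
t 6.2833 mill [-0.1319  0.0865] z 0.0398 yaw -0.1526 tiltz -0.0 F mill [-1.3 -1.  -3.5] gap 0.013687280245263313
```

Call:
{"op": "drive_tool", "data": {"plan": [[[0,0,0.1,0,0,0,0],[0,0,0.1,0,0,0,0],[0,0,0.1,0,0,0,0],[0,0,0.1,0,0,0,0],[0,0,0,0,0,0,0]]]}}

```text
clock: 6.7
tcp_pos: [0.6101, 0.0622, 0.0394]
orientation: [0.703, 0.054, 0.707, -0.053]
wrist_force: [-11.7, 2.0, 3.4]
finger_gap: 0.0131
```

```bash
python3 -c "
from plan import *
stat()
im=env.read_camera('scene')
cv2.imwrite('pics/s5.png',cv2.resize(im[140:270,190:330,::-1],None,fx=4.5,fy=4.5,interpolation=cv2.INTER_CUBIC))
stat()"
```

```text
t 6.7 mill [-0.1319  0.0868] z 0.0394 yaw -0.1521 tiltz -0.007 F mill [-11.8   0.3   3.4] gap 0.013108044001365912
t 6.75 mill [-0.1319  0.0868] z 0.0394 yaw -0.1521 tiltz -0.007 F mill [-12.5   1.7   2.4] gap 0.013398408786022727
```

View pics/s5.png

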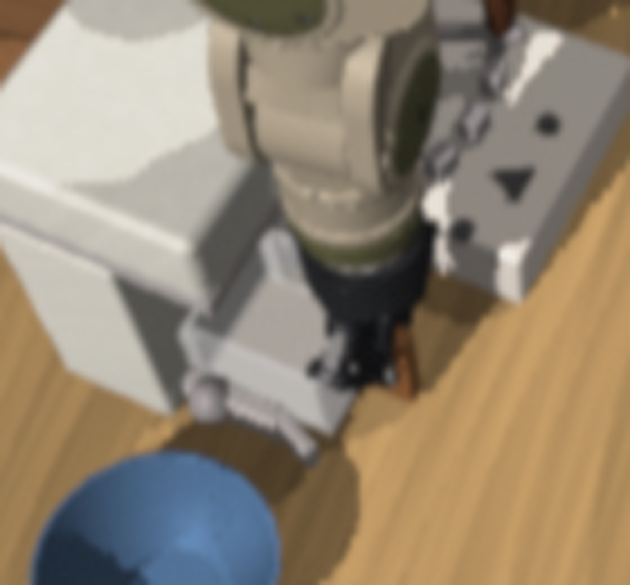

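The hand stops at mill x −0.132 with 12 N, which is where the column stop should be. I'll push slightly more, then open.

Call:
{"op": "drive_tool", "data": {"plan": [[[0,0,0.2,0,0,0,0],[0,0,0,0,0,0,0],[0,0,-0.2,0,0,0,0],[0,0,-0.2,0,0,0,0],[0,0,0,0,0,0,0.5]]]}}

```text
clock: 7.17
tcp_pos: [0.6123, 0.0618, 0.0402]
orientation: [0.706, 0.054, 0.705, -0.053]
wrist_force: [-0.1, 0.3, -0.6]
finger_gap: 0.0244
```

Call:
{"op": "drive_tool", "data": {"plan": [[[0,0,0,0,0,0,0.6],[0,0,0,0,0,0,0.6],[0,0,0,0,0,0,0.6],[0,0,0,0,0,0,0.6],[0,0,0,0,0,0,0.6]]]}}

```text
clock: 7.58
tcp_pos: [0.6124, 0.0614, 0.0401]
orientation: [0.705, 0.054, 0.705, -0.054]
wrist_force: [-0.1, 0.3, -0.6]
finger_gap: 0.051
```

```bash
python3 -c "
from plan import *
stat()"
```

```text
t 7.5833 mill [-0.1294  0.0864] z 0.0401 yaw -0.1525 tiltz 0.001 F mill [-0.1  0.3 -0.6] gap 0.05102192893356132
```

Call:
{"op": "drive_tool", "data": {"plan": [[[-1,0,-1.5,0,0,0,0.6],[-3,0,-1.5,0,0,0,0.6],[-3,0,-2,0,0,0,0.6],[-3,0,-2.5,0,0,0,0.6],[-3,0,-2.5,0,0,0,0.6]]]}}

```text
clock: 8.0
tcp_pos: [0.5122, 0.0767, 0.1708]
orientation: [0.705, 0.054, 0.705, -0.054]
wrist_force: [0.3, -0.6, 0.3]
finger_gap: 0.0511
```

Call:
{"op": "drive_tool", "data": {"plan": [[[0,-3,-3,0,0,0,0.6],[0,-3.5,-3,0,0,0,0.6],[0,-3.5,-2,0,0,0,0.6],[0,-3.5,0,0,0,0,0.6],[0,-3,0,0,0,0,0.6]]]}}

```text
clock: 8.42
tcp_pos: [0.4115, -0.072, 0.1704]
orientation: [0.706, 0.053, 0.705, -0.054]
wrist_force: [0.5, 0.1, -0.5]
finger_gap: 0.0513
```

```bash
python3 -c "
from plan import *
stat()
for n in ('scene','top'):
    im=env.read_camera(n);cv2.imwrite(f'pics/{n}6.png',im[:,:,::-1])
    b=im[130:260,190:340] if n=='scene' else im[100:230,260:410]
    cv2.imwrite(f'pics/{n}6c.png',cv2.resize(b[:,:,::-1],None,fx=4.5,fy=4.5,interpolation=cv2.INTER_CUBIC))
stat()"
```

```text
t 8.4167 mill [-0.3079 -0.0759] z 0.1704 yaw -0.152 tiltz 0.001 F mill [ 0.5  0.2 -0.5] gap 0.05131931969933137
t 8.5167 mill [-0.3063 -0.0781] z 0.1704 yaw -0.158 tiltz 0.002 F mill [-0.3  0.7  0.2] gap 0.05148363059699521
```

View pics/scene6c.png

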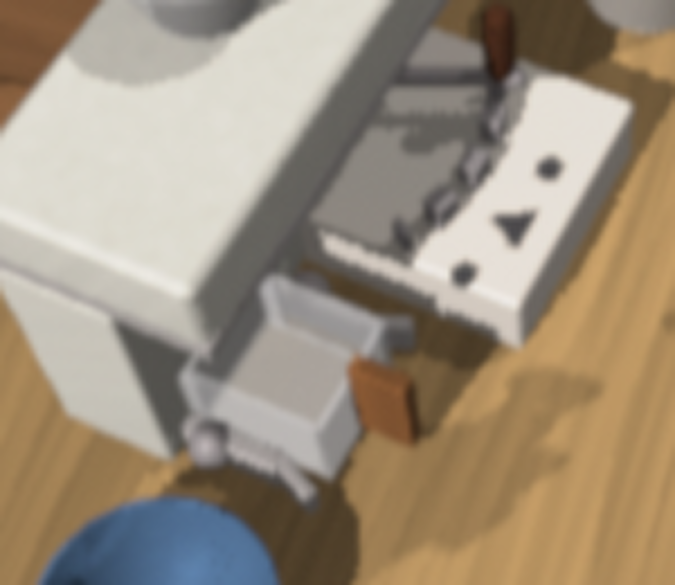

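View pics/top6c.png

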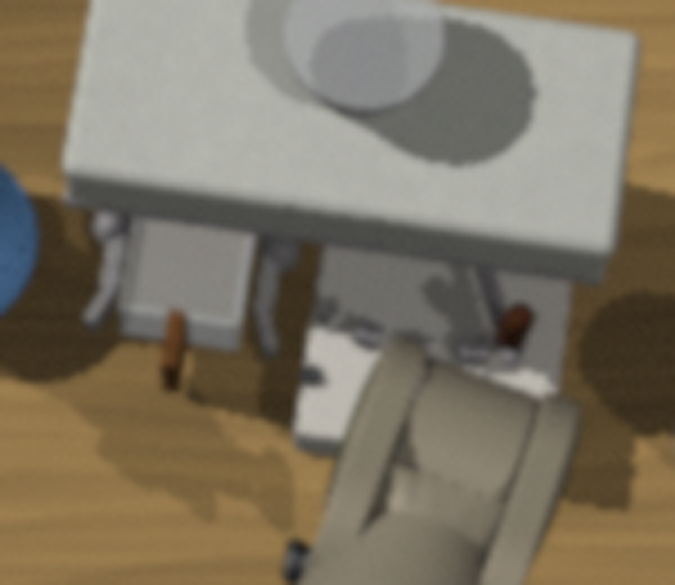

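```bash
cat > bin2.py <<'E'
from plan import *
m=[("top",(-.05,.044,.07),(287.1,169.3)),("top",(-.05,-.044,.07),(313.3,172.9)),("top",(-.05,-.044,0),(312.9,177.8)),("top",(-.092,0,.092),(298.3,181.7)),
("scene",(-.05,-.044,.07),(275.6,201.8)),("scene",(-.05,.044,.07),(262.2,225.6)),("scene",(-.05,.044,0),(263.8,236.2)),("scene",(-.092,0,.092),(282,215.6)),("scene",(-.092,.007,.012),(281.6,228.2))]
p,r=fit(m,[.67,.05,-.15]);print("bin",np.round(p,4),"in bay mm",(np.array(inm(p[:2]))-(-.065,.085))*1000,p[2]-M[2]);print(r.round(1).tolist())
E
python3 bin2.py
```

```text
bin [ 0.6797  0.0508 -0.1265] in bay mm [3.61440132 1.0483667 ] 0.025593032442575048
[[-0.7, 0.4], [-0.2, -0.0], [-0.1, 0.5], [-0.3, 0.3], [-0.2, -1.3], [-0.8, -0.2], [0.4, -0.2], [-0.8, -1.3], [0.6, 0.8]]
```

The refit shows the bin +3.6 mm past nominal and 1 mm sideways, within my mill-fit error. It is hard against the column, so it is home. Next I'll check the handle prediction against the pictures and plan the tilted approach.

```bash
python3 - <<'E'
from plan import *
out=[]
for n,(x0,y0) in(("top",(345,140)),("scene",(265,100))):
    im=cv2.imread(f"pics/{n}0.png");c=cv2.resize(im[y0:y0+60,x0:x0+60],None,fx=6.6,fy=6.6,interpolation=cv2.INTER_CUBIC)
    for z in(.105,.132,.164):
        uv=proj(n,W(M,[(.03-.144*np.cos(.419),-.09-.144*np.sin(.419),z)]))[0];q=(uv-(x0,y0)+.5)*6.6;cv2.circle(c,tuple(map(int,q)),3,(0,255,0),-1)
    out.append(c)
cv2.imwrite("pics/hd.png",np.hstack(out))
E
```

```text
(no output)
```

View pics/hd.png

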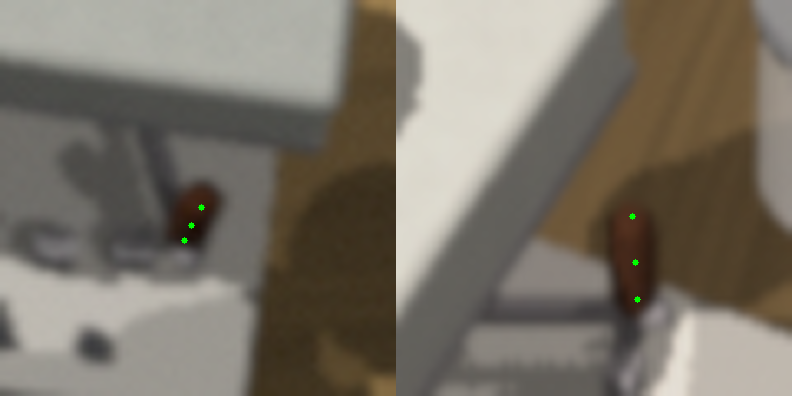

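```bash
sed -i 's/^M=\[.7273,-.0436,-.1521\]/M=[.7298,-.0440,-.1521]/' plan.py; cat > lev.py <<'E'
from plan import *
def handle(s,L=0):
    a=s-.419;rad=.144*np.cos(L)-.037*np.sin(L);z=.095+.037*np.cos(L)+.144*np.sin(L)
    return np.array([.03-rad*np.cos(a),-.09+rad*np.sin(a),z])
TILT=np.radians(40)
def tcp(s,L=0,back=0,dz=.002):
    Rt=Rdown(M[2],TILT);return W(M,[handle(s,L)+(0,0,dz)])[0]+Rt.apply([.019-back,0,0]),Rt
E
python3 - <<'E'
from lev import *
T=C["top"]["camera_from_world"];K=C["top"]["camera_matrix"];c=-T[:3,:3].T@T[:3,3]
v=T[:3,:3].T@np.linalg.inv(K)@[433,189,1];q=c+v*(.142-c[2])/v[2];print("canister",q,inm(q))
stat();t,Rt=tcp(0,0,.08);print(t,inm(t))
plan(t,Rt,10)
E
```

```text
canister [ 0.55214346 -0.35642012  0.142     ] (np.float64(-0.12826941650938048), np.float64(-0.33573074920169477))
t 8.5167 mill [-0.3088 -0.0781] z 0.1704 yaw -0.158 tiltz 0.002 F mill [-0.3  0.7  0.2] gap 0.05148363059699521
[ 0.56815859 -0.16954442  0.18072871] (np.float64(-0.1407535033489073), np.float64(-0.14858599109633705))
dist cm 18.254618450304612 deg 39.88006957303394
[-0.1, -0.7, 1.7, 0.0, -4.0, 0.0]
[0.0, -0.7, 1.7, -0.1, -4.0, 0.0]
[0.2, -0.7, 1.7, 0.0, -4.0, 0.1]
[0.2, -0.7, 1.6, 0.0, -4.0, 0.0]
[0.4, -0.7, 1.7, 0.0, -3.9, 0.0]
[0.5, -0.7, 1.6, -0.1, -4.0, 0.0]
[0.5, -0.7, 1.6, 0.0, -4.0, 0.0]
[0.7, -0.7, 1.5, 0.0, -4.0, 0.1]
[0.8, -0.7, 1.5, -0.1, -4.0, 0.0]
[0.9, -0.7, 1.4, 0.0, -4.0, 0.0]
```

Call:
{"op": "drive_tool", "data": {"plan": [[[-0.1,-0.7,1.7,0,-4,0,0.6],[0,-0.7,1.7,0,-4,0,0.6],[0.2,-0.7,1.7,0,-4,0,0.6],[0.2,-0.7,1.6,0,-4,0,0.6],[0.4,-0.7,1.7,0,-4,0,0.6]]]}}

```text
clock: 8.93
tcp_pos: [0.4921, -0.1183, 0.1753]
orientation: [0.818, 0.043, 0.57, -0.062]
wrist_force: [-0.2, -0.6, -0.5]
finger_gap: 0.0514
```

Call:
{"op": "drive_tool", "data": {"plan": [[[0.5,-0.7,1.6,0,-4,0,0.6],[0.5,-0.7,1.6,0,-4,0,0.6],[0.7,-0.7,1.5,0,-4,0,0.6],[0.8,-0.7,1.5,0,-4,0,0.6],[0.9,-0.7,1.4,0,-4,0,0.6]]]}}

```text
clock: 9.35
tcp_pos: [0.5693, -0.1655, 0.1812]
orientation: [0.905, 0.032, 0.419, -0.069]
wrist_force: [1.0, 0.5, -1.3]
finger_gap: 0.0516
```

Call:
{"op": "drive_tool", "data": {"plan": [[[0,0,0,0,0,0,0.6],[0,0,0,0,0,0,0.6],[0,0,0,0,0,0,0.6],[0,0,0,0,0,0,0.6],[0,0,0,0,0,0,0.6]]]}}

```text
clock: 9.77
tcp_pos: [0.5687, -0.1654, 0.181]
orientation: [0.904, 0.032, 0.421, -0.069]
wrist_force: [-0.5, 0.3, 0.3]
finger_gap: 0.0515
```

```bash
python3 - <<'E'
from lev import *
stat();p,r=cur();t,Rt=tcp(0,0,.08);print(env.get_state()["joint_pos"].round(2))
im=env.read_camera("wrist");cv2.imwrite("pics/w7.png",im[:,:,::-1])
plan(t,Rt,1)
h=W(M,[handle(0)])[0]
for z in(.105,.132,.164):
    print(z,r.inv().apply(np.array([h[0],h[1],z])-p).round(4))
im=env.read_camera("scene");cv2.imwrite("pics/s7.png",im[:,:,::-1])
E
```

```text
t 9.7667 mill [-0.1408 -0.1444] z 0.181 yaw -0.1517 tiltz 0.643 F mill [-0.6  0.2  0.3] gap 0.05146223358558215
[-0.55 -0.07 -0.79  0.19  0.25 -0.31]
dist cm 0.41602267446472524 deg 0.022764963582832937
[0.0, -0.4, 0.0, 0.0, 0.0, 0.0]
0.105 [ 0.0834 -0.0042 -0.0188]
0.132 [ 0.0628 -0.0042 -0.0014]
0.164 [ 0.0382 -0.0042  0.0192]
```

View pics/w7.png

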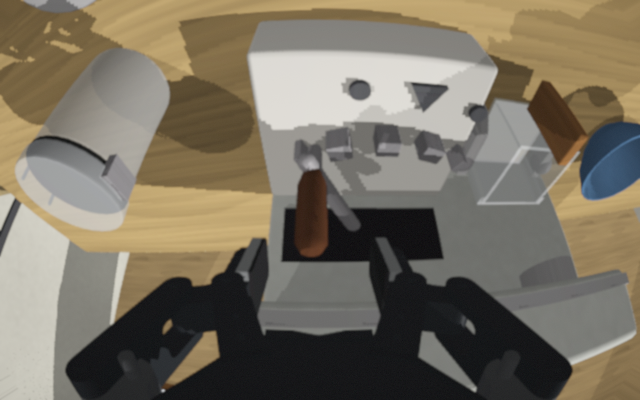

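View pics/s7.png

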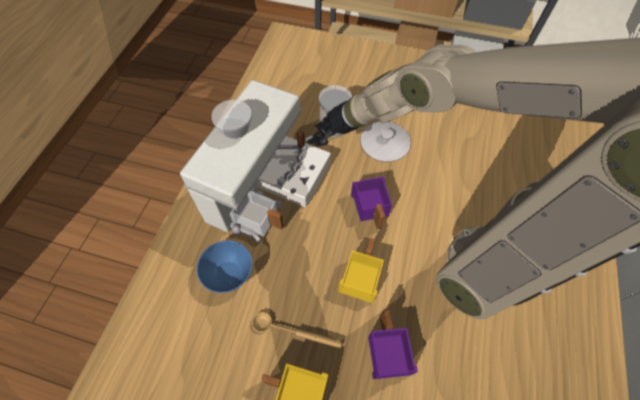

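The wrist view shows the handle at (312,175)–(312,250), about 4 mm to the −y side of the finger centre, as predicted. It also confirms the triangle at (428,95) is the third mark. Approaching.

Call:
{"op": "drive_tool", "data": {"plan": [[[1,-0.4,0,0,0,0,0.6],[2,0,0,0,0,0,0.6],[2,0,0,0,0,0,0.6],[2,0,0,0,0,0,0.6],[1,0,0,0,0,0,0.6]]], "squeeze": 35}}

```text
clock: 10.28
tcp_pos: [0.6191, -0.1773, 0.1175]
orientation: [0.903, 0.032, 0.422, -0.069]
wrist_force: [-0.5, 0.4, 0.0]
finger_gap: 0.0511
```

Call:
{"op": "drive_tool", "data": {"plan": [[[0,0,0,0,0,0,0],[0,0,0,0,0,0,0],[0,0,0,0,0,0,0],[0,0,0,0,0,0,0],[0,0,0,0,0,0,0]]]}}

```text
clock: 10.7
tcp_pos: [0.6183, -0.1772, 0.1195]
orientation: [0.904, 0.032, 0.421, -0.069]
wrist_force: [2.1, 0.2, -3.1]
finger_gap: 0.0213
```

```bash
python3 - <<'E'
from lev import *
stat()
t,Rt=tcp(0);print("err to nominal tool cm");a=plan(t,Rt,1)
cur0=cur()
off=cur0[0]-t
# lift rows: L to .16 , then swing to .559, in 5 and 10 rows
b=plan(tcp(0,.16)[0]+off,Rt,5,cur0,2)
p=b
for s in np.linspace(0,.559,11)[1:]:
    p=plan(tcp(s,.16)[0]+off,Rt,1,p,2)
im=env.read_camera("wrist");cv2.imwrite("pics/w8.png",im[:,:,::-1])
E
```

```text
t 10.7 mill [-0.09   -0.1486] z 0.1195 yaw -0.1523 tiltz 0.643 F mill [ 2.1  0.5 -3.1] gap 0.021290526702588946
err to nominal tool cm
dist cm 0.0687825192937787 deg 0.02568971596963745
[0.0, 0.0, 0.0, 0.0, 0.0, 0.0]
dist cm 2.376303435934751 deg 0.02568971596963745
[-0.25, 0.06, 0.4, 0.0, 0.0, 0.0]
[-0.26, 0.07, 0.39, 0.0, 0.01, 0.01]
[-0.25, 0.06, 0.4, -0.01, 0.0, 0.0]
[-0.25, 0.06, 0.4, 0.0, 0.01, 0.0]
[-0.26, 0.06, 0.4, 0.0, 0.0, 0.0]
dist cm 0.7664058685936971 deg 0.003994423041113188
[-0.18, 0.71, -0.23, 0.0, 0.0, 0.0]
dist cm 0.7603677114236775 deg 0.003994423041113188
[-0.16, 0.72, -0.19, 0.0, 0.0, 0.0]
dist cm 0.7602299636464032 deg 0.003994423041113188
[-0.14, 0.73, -0.16, 0.0, 0.0, 0.0]
dist cm 0.7615800657733682 deg 0.003994423041113188
[-0.11, 0.74, -0.13, 0.0, 0.0, 0.0]
dist cm 0.7640377890879811 deg 0.003994423041113188
[-0.08, 0.75, -0.1, 0.0, 0.0, 0.0]
dist cm 0.7650480804696768 deg 0.003994423041113188
[-0.05, 0.76, -0.06, 0.0, 0.0, 0.0]
dist cm 0.7625268573444619 deg 0.003994423041113188
[-0.03, 0.76, -0.03, 0.0, 0.0, 0.0]
dist cm 0.7627912704723595 deg 0.003994423041113188
[0.0, 0.76, 0.0, 0.0, 0.0, 0.0]
dist cm 0.7642366790767673 deg 0.003994423041113188
[0.03, 0.76, 0.03, 0.0, 0.0, 0.0]
dist cm 0.764527019188983 deg 0.003994423041113188
[0.05, 0.76, 0.06, 0.0, 0.0, 0.0]
```

View pics/w8.png

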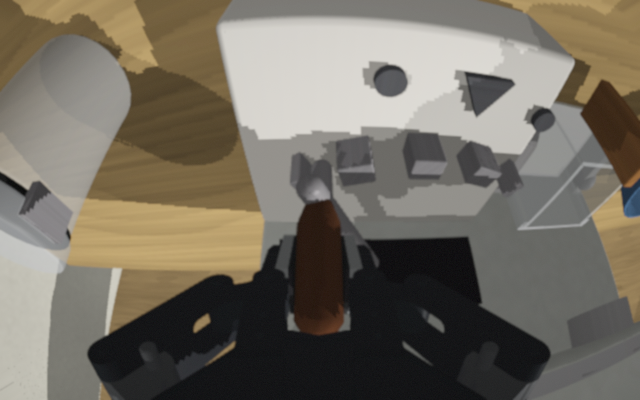

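The handle is gripped (gap 21.3 mm). Lifting to about 0.16 rad.

Call:
{"op": "drive_tool", "data": {"plan": [[[-0.25,0.05,0.4,0,0,0,0],[-0.25,0.05,0.4,0,0,0,0],[-0.25,0.05,0.4,0,0,0,0],[-0.25,0.1,0.4,0,0,0,0],[-0.25,0.05,0.4,0,0,0,0]]]}}

```text
clock: 11.17
tcp_pos: [0.6251, -0.1754, 0.1402]
orientation: [0.903, 0.032, 0.423, -0.069]
wrist_force: [5.3, 0.5, -13.6]
finger_gap: 0.0209
```

```bash
python3 - <<'E'
from lev import *
stat();p,r=cur()
im=env.read_camera("wrist");cv2.imwrite("pics/w9.png",im[:,:,::-1]);stat()
E
```

```text
t 11.1667 mill [-0.0836 -0.1457] z 0.1402 yaw -0.1525 tiltz 0.64 F mill [  5.2   1.3 -13.6] gap 0.020904776330831727
t 11.2167 mill [-0.0828 -0.146 ] z 0.1415 yaw -0.1519 tiltz 0.641 F mill [-2.2 -0.7 -8.8] gap 0.02123400135317533
```

View pics/w9.png

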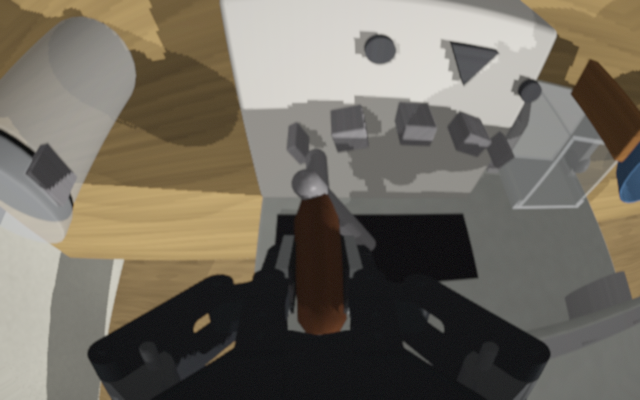

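The arm's knob has risen clear of the comb along with the hand (22 mm up, so lift ≈0.155). Swinging now.

Call:
{"op": "drive_tool", "data": {"plan": [[[-0.2,0.7,-0.2,0,0,0,0],[-0.15,0.7,-0.2,0,0,0,0],[-0.15,0.75,-0.15,0,0,0,0],[-0.1,0.75,-0.15,0,0,0,0],[-0.1,0.75,-0.1,0,0,0,0]]]}}

```text
clock: 11.63
tcp_pos: [0.6191, -0.1377, 0.1405]
orientation: [0.903, 0.033, 0.423, -0.07]
wrist_force: [-10.3, -3.2, -1.8]
finger_gap: 0.0211
```

```bash
cat > ls.py <<'E'
from lev import *
stat();p,r=cur();g=p-r.apply([.019,0,0]);x,y=inm(g);print("grasp mill",x,y,g[2],"s est",np.arctan2(y+.09,.03-x)+.419,"rad",np.hypot(y+.09,.03-x))
E
python3 ls.py
```

```text
t 11.6333 mill [-0.0952 -0.1093] z 0.1405 yaw -0.1553 tiltz 0.64 F mill [-9.7 -4.7 -1.8] gap 0.021060262286345503
grasp mill -0.10740876905776214 -0.10929644516320894 0.15510190887797798 s est 0.279481409335876 rad 0.13875706327933776
```

```bash
python3 - <<'E'
from lev import *
p,r=cur();t=tcp(.559,.155)[0];plan(t,r,5,None,2)
E
```

```text
dist cm 3.8471269312169207 deg 0.0
[0.02, 0.77, 0.04, 0.0, 0.0, 0.0]
[0.01, 0.77, 0.04, 0.0, 0.0, 0.0]
[0.02, 0.76, 0.04, 0.0, 0.0, 0.0]
[0.01, 0.77, 0.05, 0.0, 0.0, 0.0]
[0.02, 0.77, 0.04, 0.0, 0.0, 0.0]
```

Call:
{"op": "drive_tool", "data": {"plan": [[[0,0.75,0.05,0,0,0,0],[0,0.75,0.05,0,0,0,0],[0,0.75,0.05,0,0,0,0],[0,0.75,0.05,0,0,0,0],[0,0.7,0.05,0,0,0,0]]]}}

```text
clock: 12.05
tcp_pos: [0.6285, -0.1005, 0.144]
orientation: [0.904, 0.033, 0.421, -0.069]
wrist_force: [-2.2, -2.7, -3.4]
finger_gap: 0.021
```

```bash
python3 ls.py; python3 - <<'E'
from lev import *
im=env.read_camera("wrist");cv2.imwrite("pics/w10.png",im[:,:,::-1]);stat()
p,r=cur();t=tcp(.559,.155)[0];plan(t,r,1,None,2)
E
```

```text
t 12.05 mill [-0.0916 -0.0712] z 0.144 yaw -0.1552 tiltz 0.644 F mill [-1.8 -3.  -3.4] gap 0.020955516229920534
grasp mill -0.10384572226221657 -0.07121527472413659 0.15852152315797416 s est 0.5584353733136407 rad 0.13515747582573479
t 12.1 mill [-0.0913 -0.0701] z 0.1442 yaw -0.1544 tiltz 0.644 F mill [-6.8 -1.  -1.6] gap 0.02098207551780118
dist cm 0.35455304709549695 deg 0.0
[0.12, -0.09, -0.32, 0.0, 0.0, 0.0]
```

View pics/w10.png

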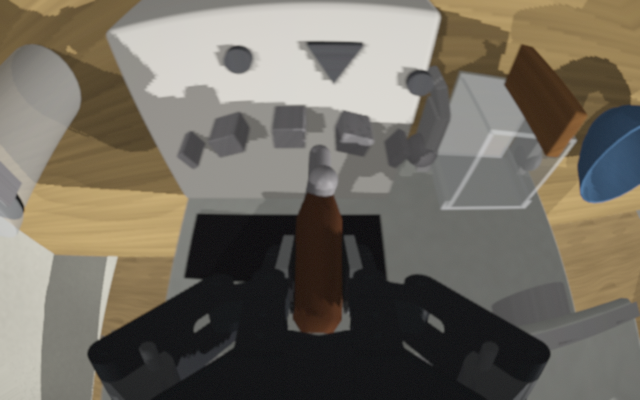

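The lever knob at (321,180) lines up with the gap between the teeth at (290,125) and (353,130), and with the triangle at (334,60). Lowering.

```bash
python3 - <<'E'
from lev import *
p,r=cur();t=tcp(.559,0)[0];plan(t,r,5,None,2)
E
```

```text
dist cm 2.638849983868689 deg 0.0
[0.26, 0.0, -0.46, 0.0, 0.0, 0.0]
[0.27, 0.0, -0.46, 0.0, 0.0, 0.0]
[0.26, 0.01, -0.45, 0.0, 0.0, 0.0]
[0.26, 0.0, -0.46, 0.0, 0.0, 0.0]
[0.26, 0.0, -0.46, 0.0, 0.0, 0.0]
```

Call:
{"op": "drive_tool", "data": {"plan": [[[0.25,0,-0.45,0,0,0,0],[0.25,0,-0.45,0,0,0,0],[0.25,0,-0.45,0,0,0,0],[0.25,0,-0.45,0,0,0,0],[0.25,0,-0.4,0,0,0,0]]]}}

```text
clock: 12.52
tcp_pos: [0.621, -0.0983, 0.1214]
orientation: [0.905, 0.033, 0.419, -0.067]
wrist_force: [-7.3, 3.2, 2.6]
finger_gap: 0.021
```

```bash
python3 ls.py; python3 - <<'E'
from lev import *
im=env.read_camera("wrist");cv2.imwrite("pics/w11.png",im[:,:,::-1]);stat()
p,r=cur();t=tcp(.559,0)[0];plan(t,r,1,None,2)
E
```

```text
t 12.5167 mill [-0.0994 -0.0702] z 0.1214 yaw -0.1514 tiltz 0.646 F mill [-7.7  2.   2.6] gap 0.021023593991440118
grasp mill -0.11163787852498575 -0.0702496854508263 0.13587887600726886 s est 0.5575489412202695 rad 0.1430082639495002
t 12.5667 mill [-0.0996 -0.0703] z 0.1206 yaw -0.1515 tiltz 0.646 F mill [-6.   1.2  1.3] gap 0.02121236875820325
dist cm 0.14390765117123017 deg 0.0
[0.04, 0.04, -0.13, 0.0, 0.0, 0.0]
```

View pics/w11.png

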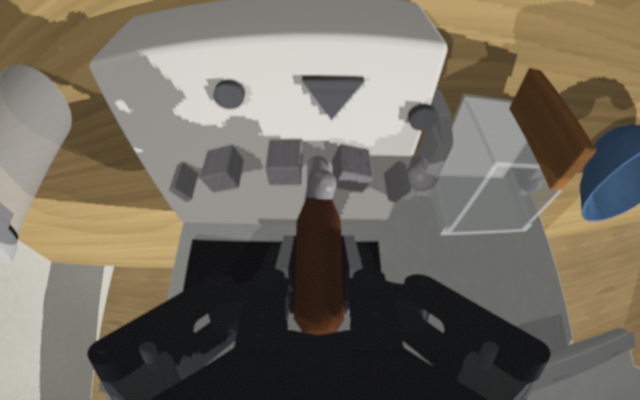

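The key is between the teeth. I'll ease it down slightly more, open, and back out along the tool axis.

Call:
{"op": "drive_tool", "data": {"plan": [[[0.1,0,-0.1,0,0,0,0],[0,0,0,0,0,0,0],[0,0,0,0,0,0,0.6],[0,0,0,0,0,0,0.6],[0,0,0,0,0,0,0.6]]]}}

```text
clock: 12.98
tcp_pos: [0.6221, -0.1003, 0.1207]
orientation: [0.905, 0.032, 0.419, -0.069]
wrist_force: [-0.4, -0.1, 0.6]
finger_gap: 0.051
```

Call:
{"op": "drive_tool", "data": {"plan": [[[0,0,0,0,0,0,0.6],[0,0,0,0,0,0,0.6],[-1,0,0,0,0,0,0.6],[-2,0,0,0,0,0,0.6],[-2,0,0,0,0,0,0.6]]]}}

```text
clock: 13.4
tcp_pos: [0.5878, -0.0952, 0.156]
orientation: [0.903, 0.032, 0.422, -0.069]
wrist_force: [0.6, -0.4, -0.5]
finger_gap: 0.0514
```

Call:
{"op": "drive_tool", "data": {"plan": [[[-3,0,0,0,0,0,0.6],[-3,0,0,0,0,0,0.6],[-2,0,0,0,0,0,0.6],[-1,0,0,0,0,0,0.6],[0,0,0,0,0,0,0.6]]]}}

```text
clock: 13.82
tcp_pos: [0.5315, -0.0868, 0.2286]
orientation: [0.905, 0.032, 0.419, -0.069]
wrist_force: [0.6, -0.8, -0.0]
finger_gap: 0.0509
```

```bash
python3 - <<'E'
from lev import *
stat()
for n in("wrist","scene","top"):
    im=env.read_camera(n);cv2.imwrite(f"pics/{n}12.png",im[:,:,::-1])
im=cv2.imread("pics/scene12.png");cv2.imwrite("pics/s12c.png",cv2.resize(im[110:260,190:340],None,fx=4,fy=4,interpolation=cv2.INTER_CUBIC))
stat()
E
```

```text
t 13.8167 mill [-0.1895 -0.0724] z 0.2286 yaw -0.1518 tiltz 0.647 F mill [ 0.7 -0.7 -0. ] gap 0.050940469561101855
t 13.9667 mill [-0.1898 -0.0722] z 0.225 yaw -0.1527 tiltz 0.643 F mill [ 0.2 -0.1 -0.1] gap 0.051238505059110546
```

View pics/wrist12.png

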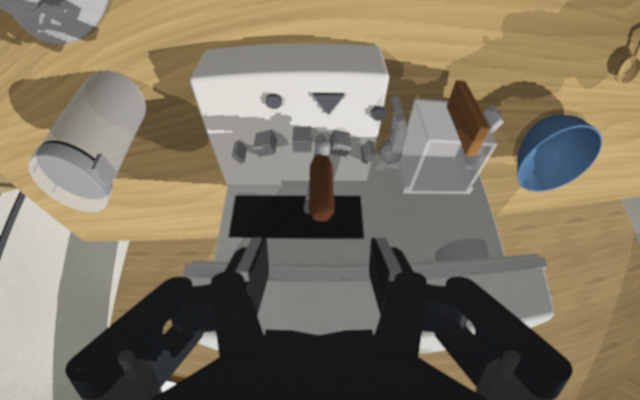

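View pics/s12c.png

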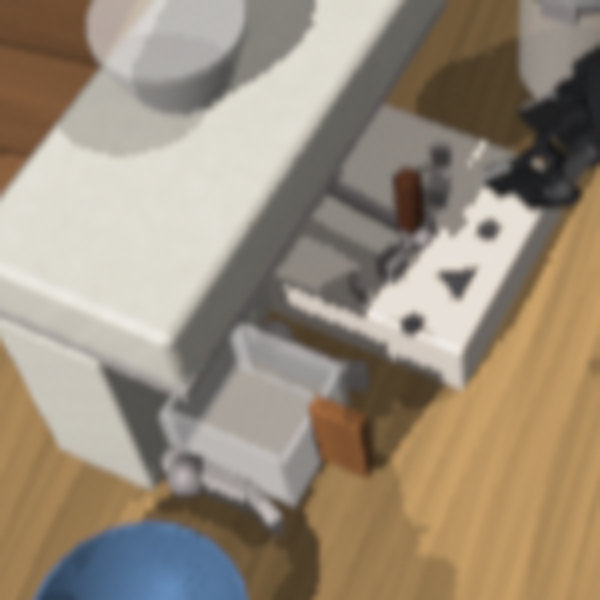

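View pics/top12.png

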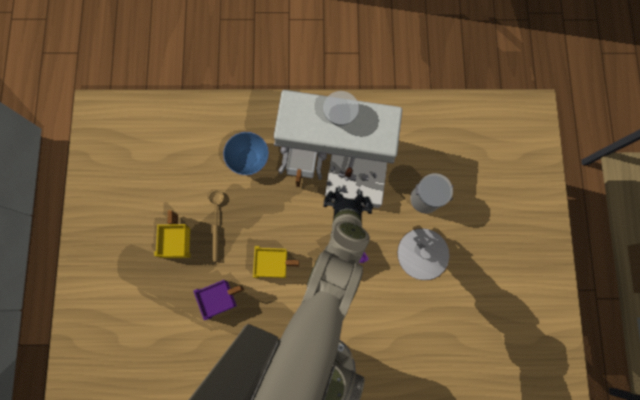

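```bash
python3 - <<'E'
from lev import *
for n in("scene","top"):
  for L in(0,.11):
    h=handle(.559,L);print(n,L,[proj(n,W(M,[(h[0],h[1],h[2]+d)]))[0].round(1).tolist() for d in(-.025,.032)])
p,r=cur()
im=env.read_camera("wrist");np.save("pw13.npy",np.r_[p,r.as_quat()]);cv2.imwrite("pics/w13.png",im[:,:,::-1])
cv2.imwrite("pics/w13a.png",cv2.resize(im[60:230,280:520,::-1],None,fx=3.3,fy=3.3,interpolation=cv2.INTER_CUBIC))
cv2.imwrite("pics/w13b.png",cv2.resize(im[30:230,180:400,::-1],None,fx=3,fy=3,interpolation=cv2.INTER_CUBIC))
E
```

```text
scene 0 [[291.9, 164.7], [290.8, 153.0]]
scene 0.11 [[290.2, 160.9], [289.1, 148.9]]
top 0 [[347.7, 174.8], [349.2, 169.9]]
top 0.11 [[348.5, 172.0], [350.1, 167.0]]
```

View pics/w13a.png

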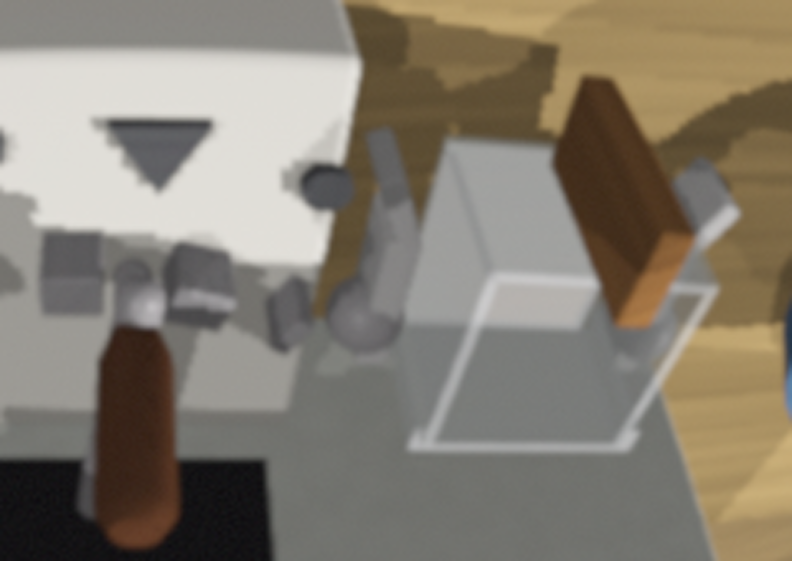

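View pics/w13b.png

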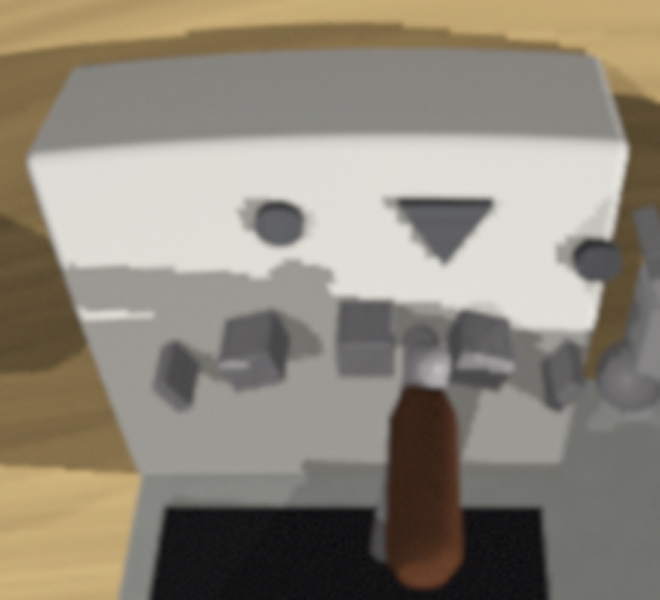

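```bash
python3 - <<'E'
from lev import *
d=np.load("pw13.npy");p=d[:3];r=R.from_quat(d[3:])
for n,uv,z in(("plinth FL (-183,-10)",(389,77.6),.06),("plinth FR(-183,-195)",(190,82.3),.06),("col L(-13,-10)",(367.9,184.2),.06),("col R(-13,-195)",(226.7,187.3),.06),
 ("bin rear R",(403.9,196),.07),("bin rear L",(472.4,195.8),.07),("bin front R(-115,41)",(428.5,143.3),.07),("bin front L(-115,129)",(497.3,147.9),.07),("handle top",(321,212),.164)):
    print(n,np.round(np.array(inm(wray(uv,z,p,r)))*1000,1))
print("expected handle",handle(.559)*1000)
E
```

```text
plinth FL (-183,-10) [-184.4   -9.8]
plinth FR(-183,-195) [-184.4 -189.2]
col L(-13,-10) [-25.8  -9.6]
col R(-13,-195) [ -19.4 -190.7]
bin rear R [-14.2  38.5]
bin rear L [-14.9 139.1]
bin front R(-115,41) [-112.5   43.6]
bin front L(-115,129) [-111.6  131.2]
handle top [-130.3  -69.7]
expected handle [-112.59110345  -69.90579149  132.        ]
```

The bin's rear rim measures mill x −14.5 mm (home is −15), and the lever handle matches the "down" projection within 1 px. Before handing in, I'll compare the bystanders, because the lid looks different under the shadow.

```bash
python3 - <<'E'
import cv2,numpy as np
f=lambda n:cv2.imread(f"pics/{n}.png")
rows=[]
for n in("top0","top12"):
    a=f(n);rows.append(np.hstack([cv2.resize(a[215:290,390:460],None,fx=3.5,fy=3.5),cv2.resize(a[160:235,400:470],None,fx=3.5,fy=3.5),cv2.resize(a[120:195,205:275],None,fx=3.5,fy=3.5)]))
cv2.imwrite("pics/cmp.png",np.vstack(rows))
E
```

```text
(no output)
```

View pics/cmp.png

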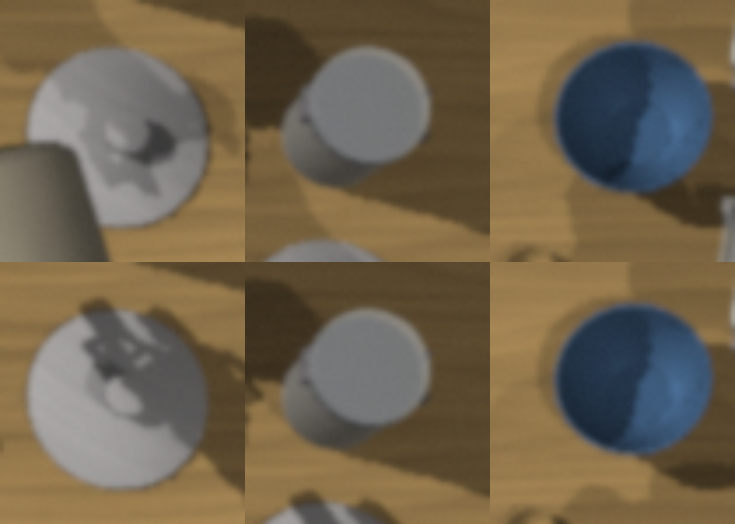

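The lid, canister and bowl haven't moved; only the arm's shadow differs. Handing in.

```bash
python3 -c "
from workcell import env
print(env.get_state()['clock'],env.get_state()['qvel'].round(3));print(env.hand_in())"
```

```text
14.0167 [ 0.003  0.014 -0.003  0.005 -0.    -0.001]
the job is handed in; nothing more can be done
None
```

I slid the clear catch bin into the bay until it stopped against the column. I then lifted the selector lever out of its parking notch, swung it to the third notch (the one with the triangle) and let it down. The job was handed in at 14.0 s of the 48 s allowed. The hand-in gives no verdict.

**Bin:** the last wrist view puts its rear edge at mill x = −14.5 mm, where fully home is −15 mm. While pushing, it met a firm stop at about 12 N, well above the 6 N the catches need. I could not see the catches themselves.

**Lever:** its key sits between the teeth at the triangle. The handle matches the position predicted for lever-down to about 1 px; a lever resting on a tooth would be off by about 4 px.

**Bystanders:** before-and-after crops show the lid, canister and bowl unmoved. I saw the spoon only in the full top view, where it looks unmoved.

**At hand-in:** the gripper was clear of everything and the wrist force was near zero.

**Disagreements:** an earlier two-camera fit put the bin 3.6 mm past home, more than the 2 mm gap to the column allows. I took that as error in my mill position and shifted the mill by 2.5 mm for the lever work. Single points in the last wrist view, such as the plinth-to-column corners, were still off by up to 13 mm. They are hard to see there, so I did not use them.

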